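# Hang a wafer dipper in the rinse tank between two hanging dippers

### The job

Lift the long-handled wafer dipper out of the drain block, lower it into the rinse tank through the gap between the two dippers hanging there, and hang it by its narrow hook on the tank's bar, the hook fully home in the bar's free notch between the two. The notch has to be found by feel: the parts are delicate, so press and set down gently, do not drop it, do not bump the two hanging dippers hard and do not shift or unhook them. Leave the dipper hanging free.

Things in the scene. Friction and masses are not known exactly. Their poses are not given: they have to be found in the camera images.
- dipper: White long-handled single-wafer dipper, 0.13 to 0.21 kg. Foot up: flat frame with dark wafer, 60 wide (y) x 8 thick (x) x 56 high; stem 10 x 10; narrow steel hook on the +x side; square handle 16 x 16 at 126 to 166 above the foot. Origin: centre of the foot, z up. Starts upright in the drain block. Hangs with its stem on the bar's -x side, its x along the tank's x, origin at tank x = -10, z = 12.
- dipper_grip (a point): Middle of the dipper's square handle, on the stem's axis 146 above the foot; grip it on any two opposite faces. It is 46 above the hook's underside.
- dipper_hook (a point): Underside of the narrow hook where it rests on the bar: x = 10, z = 100 in the dipper's frame. Square steel section 5 x 5, level from the stem to x = 20, then turned down, its end 14 below this point; the opening between stem face (x = 5) and turned-down end is 10.5 wide.
- drain_block: White fixed drain block 100 (x) x 110 (y) x 32 high. Two slots along y, 10.5 wide, 26 deep, floor at z = 6: the front one (x = -22) holds the dipper, the rear one (x = 22) a short spare dipper, top at z = 110, that stays there. Slot walls are 90 long. Origin: centre of the underside.
- tank: Dry stainless rinse tank, open on top, fixed: 160 (x) x 290 (y) outside, rim 105 high (lip 6 wider all round), wall 5, inner floor at z = 5. Origin: centre of the underside, axes along its sides, z up. A notched hanging bar runs over it along y (see tank_bar).
- tank_bar (a point): Mid-length of the tank over the bar: tank x = 0, y = 0, z = 118, on the line of the bar's top edge; axes as the tank's. Steel strip on edge, 5 thick (x), 40 high. Square notches 75 apart, 6.6 wide (y), 6 deep: hook underside 112 high when home, 118 on the plain edge. The bar was dropped in by hand: the free middle notch is at y = -11 to 11, not measured. Rigid; does not yield to the hook.
- left_dipper: Neighbour hanging on the bar at tank y = 74 to 78: white dipper, same frame 60 x 8 x 56, no handle, flat strap hook 20 wide (y), 4 thick, too broad for the notches, so it only rests on the bar's edge and slides or swings if pushed. Origin: centre of its foot, 18 above the table; top at z = 122.
- left_dipper_hook (a point): Underside of the left neighbour's strap hook, where it rests on the bar (x = 10, z = 100 in its own frame).
- right_dipper: Neighbour hanging on the bar at tank y = -78 to -74: the same kind and sizes as the left one.
- right_dipper_hook (a point): Underside of the right neighbour's strap hook, where it rests on the bar (x = 10, z = 100 in its own frame).

How it is judged:
On the way, in this order (a step that is already met when the one before it is completed fails the run):
1. the dipper is lifted clear of the drain block (z of dipper in the frame of drain_block above 0.05 m), for 0.1 s.
2. the dipper is lowered between the two hanging dippers, its hook over the bar (x of dipper_hook in the frame of tank between -0.006 and 0.006 m and y of dipper_hook in the frame of tank between -0.016 and 0.016 m and z of dipper_hook in the frame of tank below 0.124 m), for 0.1 s.
At the end, for the whole second after the job is handed in: The dipper hangs at rest with its hook home in the free notch (hook point 109 to 114.5 mm high in the tank, within 7 mm of the bar, 14 mm of mid-tank), upright within 0.2 rad and square within 0.25 rad; both neighbours still hang on the bar, within 12 mm of where they were (x of dipper_hook in the frame of tank between -0.007 and 0.007 m and y of dipper_hook in the frame of tank between -0.014 and 0.014 m and z of dipper_hook in the frame of tank between 0.109 and 0.1145 m and angle between each of dipper, left_dipper, right_dipper's own z axis and vertical below 0.2 rad and angle between the x axis of dipper and the x axis of tank, either way round below 0.25 rad and linear speed of dipper below 0.03 m/s and z of left_dipper_hook in the frame of tank between 0.113 and 0.122 m and x of left_dipper_hook in the frame of tank between -0.008 and 0.008 m and distance of each of left_dipper_hook, right_dipper_hook from where it was at the start of the episode below 0.012 m and z of right_dipper_hook in the frame of tank between 0.113 and 0.122 m and x of right_dipper_hook in the frame of tank between -0.008 and 0.008 m); the robot touches nothing.
It fails at once if the dipper is pressed, jammed or dropped on the bar or tank with more than 25 N (contact force between dipper and tank above 25 N).
It fails at once if the dipper bumps the left neighbour with more than 5 N (contact force between dipper and left_dipper above 5 N).
It fails at once if the dipper bumps the right neighbour with more than 5 N (contact force between dipper and right_dipper above 5 N).
It fails at once if the left neighbour is shifted more than 15 mm or unhooked (distance of left_dipper_hook from where it was at the start of the episode above 0.015 m).
It fails at once if the right neighbour is shifted more than 15 mm or unhooked (distance of right_dipper_hook from where it was at the start of the episode above 0.015 m).
It also fails if it takes over 64 s, if anything falls off the work surface, if the arm or the gripper's body presses on something with over 40 N, if the wrist force passes 120 N, or if a joint passes its speed limit or range.

### The arm

A 6-joint arm with a two-finger parallel gripper is mounted at the origin on the work surface. World frame = base frame: x ahead of the robot, y to its left, z up, the work surface at z = 0. Lengths are in m, angles in rad, forces in N, time in s.
With the tool pointing down it reaches from about 0.25 to 0.775 m from the base axis. Payload 8.9 kg.
Tool frame: the origin (TCP) lies at the centre of the arm's flange, where the gripper is bolted on; the fingertips stand 173 mm ahead of it and the grasp point (between the pads) lies 155 mm ahead of it; y points along the fingers, z is the direction in which the jaws open and shut, and the axes are right-handed (so a half turn about y gives the same grasp; the last joint's range is limited). The gripper opens to 85 mm and grips with 20 to 120 N. Pads are 22 mm wide; open, the fingers measure 114 mm over their backs; the gripper's body (76 mm by 85 mm) begins 54 mm behind the grasp point. The pads swing forward as they close: fully open they stand 13 mm farther back than shut.
Start: joints at [-1.469, 0.291, -0.153, 1.127, 0, 1.431], TCP at [0.125, -0.51, 0.405] pointing down, gripper open.
Joint ranges: [-2.52, 2.52], [-0.91, 1.74], [-1.3, 1.37], [-1.96, 2.02], [-1.52, 1.47], [-3.14, 3.14]. Speed limits (rad/s): [2.22, 2.22, 2.79, 3.14, 3.14, 3.14].

### API

Orientations are given as a unit quaternion [x, y, z, w].
In Python, from cell import r gives the robot as it stands.
- The arm moves only by the tool step_arm, never from a script. Its argument "targets" is a list of rows, each a list of 7 numbers: the turn, a rotation vector about the world's x, y, z each as a share of 5 degrees, from -1 to 1, then the shift along the world's x, y, z each as a share of 0.05 m, from -1 to 1, then the opening, from -1 (shut) to 1 (fully open). In form: [[ax, ay, az, x, y, z, fingers], ...]. A call has 1 to 10 rows; each row shifts and turns the commanded pose from where the row before left it; what a row does not reach is not made up. A row lasts 1/8 s, in which the tool goes at most 62.5 mm and 10.7 degrees, less where a joint would pass 70% of its speed; a pose out of reach is approached as far as the arm can. A call with a number of a shift or a turn outside -1 to 1 is refused whole. A call with a gripper value outside its range is refused whole. The fingers move at their own pace and stop on an object; "force" is the grip in N (left out, the last holds). Time passes only in rows, so rows that do not move let the fingers close. It gives the time, the measured TCP pose, the force and the opening at its end, in the units of the state.
- r.state(): the state, without advancing time (a new reading comes with each control period).
- r.camera(name): name is "side" or "top"; returns (picture, depth): 384x512x3 uint8, red, green, blue; 384x512 float32, m along the optical axis (not along the pixel's ray), 0 where there is no reading.
- r.camera_model(name): a dict with "fx", "fy", "cx", "cy" (pixels), "view" (4x4, takes a point from world to camera coordinates). Camera axes: x right, y up, looking along -z (the intrinsics and any distortion apply to the point x, -y, -z); pixel columns grow to the right and rows downward; lengths in m; the calibration is good to about 2 mm. A picture is of the moment at which its call begins. camera_model takes no time and is no camera call.
- r.close_job(): hands the job in, once; it reports no verdict.
Trained networks look in the newest picture that a camera, given by its name, has taken for a name from the list of things; names that differ only in an ending like _2 or _b are one class to them, and where a whole thing is asked for, a point or a joint stands for the part that bears it (a point fixed in the world has none). Each returns a list of dicts, best first, with "confidence" (0 to 1); they miss things now and then, are a little off and sometimes report something else, mostly with a low value. They report only what shows in the picture. A call takes as long as a camera call.
- r.find_in(target, camera): "position" ([column, row] in pixels, amid what is visible of it).
- r.place_of(target, camera): "position" ([column, row] in pixels: a listed point, or the origin of a listed thing).
The state is a dict: "t": time; "q": joint angles; "qd": joint speeds; "joint_torque": joint torques, N m; "position": TCP position; "ee_rot": TCP orientation; "force": force on the tool from outside, world axes, zero at the start; "torque": the same for the moment, N m; "finger_gap": finger opening in m.
Only numpy, scipy, OpenCV 4.12 (cv2) and the standard library are available. Lean on these libraries where they do the work, as an engineer would, in place of code of your own. Each camera call takes 0.05 s, during which the arm holds its last target.

## Working session

There is one attempt and no reset: what is moved stays moved. The work goes in short steps, Python scripts to look and compute and a tool call to move; the robot and the scene stay as the last step left them, time stands still between calls to the robot, and variables do not carry over. Pictures are saved under pics/ and viewed, and the job is handed in when it is done.

Besides the shell and the picture viewer there is one more tool, called after ">>>" by a JSON object that holds its "method" and its "body", one argument or row to a line. step_arm: Moves the arm, as the interface text tells. Shift numbers are shares of 0.05 m and turn numbers shares of 5 degrees, none past 1 either way. Its arguments: {"type":"object","properties":{"targets":{"type":"array"},"force":{"type":"number"}},"required":["targets"]}

```bash
mkdir -p pics; ls
python3 - <<'E'
from cell import r
import cv2,numpy as np
s=r.state();print(s)
for n in("side","top"):
    p,d=r.camera(n);cv2.imwrite(f"pics/{n}0.png",p[:,:,::-1]);np.save(f"pics/{n}0.npy",d)
    m=r.camera_model(n);print(n,m)
    for t in["dipper","dipper_grip","dipper_hook","drain_block","tank","tank_bar","left_dipper","left_dipper_hook","right_dipper_hook"]:
        print(t,[(np.round(x["position"],1),round(x["confidence"],2)) for x in r.place_of(t,n)[:3]])
E
```

```text
pics
{'t': 0.0, 'q': array([-1.46926660e+00,  2.91291052e-01, -1.54138409e-01,  1.12671044e+00,
       -2.16480033e-05,  1.43150136e+00]), 'qd': array([ 0.00012072, -0.00219245,  0.00067476, -0.00021174,  0.00064407,
       -0.00111955]), 'joint_torque': array([ 1.09044774e-04, -5.37142110e+01,  3.31369829e+01,  1.60188123e-02,
       -2.32558987e-04,  5.05787625e-06]), 'position': array([ 0.12519488, -0.50962684,  0.40412205]), 'ee_rot': array([-0.08493745,  0.70246168, -0.70151151,  0.08494008]), 'force': array([-0.60081785, -0.37849495,  0.7609329 ]), 'torque': array([ 0.02489803, -0.00647221,  0.0376286 ]), 'finger_gap': 0.08524581844421801}
side {'fx': 474.53417003993985, 'fy': 474.53417003993985, 'cx': 254.88992120354135, 'cy': 194.53458175140796, 'view': array([[-0.8222673 , -0.56881297, -0.01811881,  0.45833888],
       [ 0.38270551, -0.5762361 ,  0.72214157, -0.31430462],
       [-0.4212042 ,  0.58685923,  0.69150796, -0.70318308],
       [ 0.        ,  0.        ,  0.        ,  1.        ]])}
dipper [(array([225.6, 318.1]), 0.72)]
dipper_grip [(array([219.8, 265.8]), 0.57)]
[... 576 characters left out ...]
 [ 9.86031211e-01, -6.92395718e-04,  1.66559214e-01,
        -5.40284223e-01],
       [-1.66559957e-01, -1.20687263e-03,  9.86030590e-01,
        -1.09998355e+00],
       [ 0.00000000e+00,  0.00000000e+00,  0.00000000e+00,
         1.00000000e+00]])}
dipper [(array([168.9, 202.8]), 0.6)]
dipper_grip [(array([163.1, 195.1]), 0.6), (array([155.3, 193.6]), 0.58)]
dipper_hook [(array([161.9, 192.8]), 0.76)]
drain_block [(array([175.9, 197.8]), 0.69)]
tank [(array([310.7, 194. ]), 0.57)]
tank_bar [(array([316.4, 184.2]), 0.7), (array([282. , 188.9]), 0.5)]
left_dipper [(array([280.4, 203.5]), 0.49)]
left_dipper_hook [(array([280.8, 189.9]), 0.78)]
right_dipper_hook [(array([353.2, 176.1]), 0.82)]
```

Run:
```python
import cv2,numpy as np
a=cv2.imread("pics/side0.png");b=cv2.imread("pics/top0.png")
cv2.imwrite("pics/side0c.png",cv2.resize(a[100:360,160:440],None,fx=2.8,fy=2.3*1))
cv2.imwrite("pics/side0c.png",cv2.resize(a[110:350,170:430],None,fx=2.5,fy=2.5,interpolation=cv2.INTER_CUBIC))
cv2.imwrite("pics/top0c.png",cv2.resize(b[120:260,110:400],None,fx=2.75,fy=2.75,interpolation=cv2.INTER_CUBIC))
```

```text
(no output)
```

View pics/side0c.png

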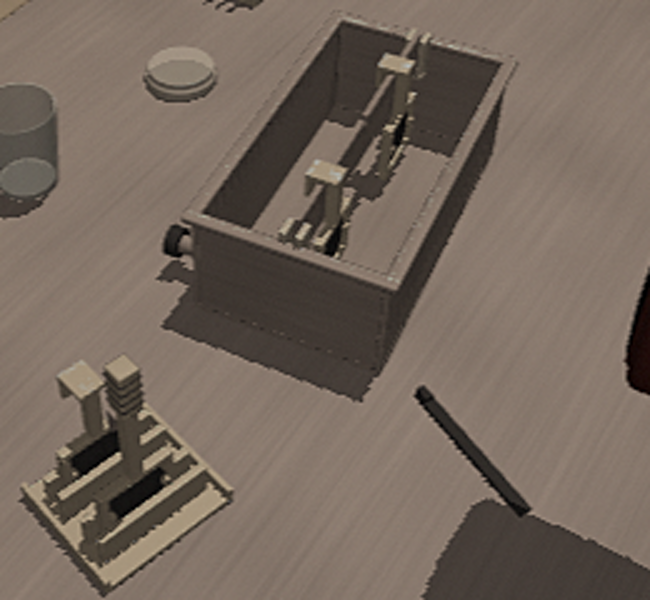

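View pics/top0c.png

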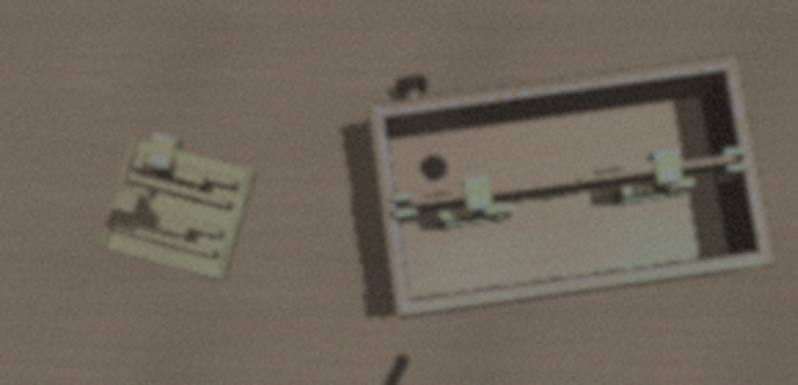

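```bash
cat > h.py <<'E'
import numpy as np,cv2
from cell import r
def ray(n,uv):
    m=r.camera_model(n);V=np.array(m["view"]);R=V[:3,:3];t=V[:3,3]
    d=np.array([(uv[0]-m["cx"])/m["fx"],-(uv[1]-m["cy"])/m["fy"],-1.])
    return -R.T@t,R.T@d
def onz(n,uv,z):
    o,d=ray(n,uv);return o+d*(z-o[2])/d[2]
def proj(n,P):
    m=r.camera_model(n);V=np.array(m["view"]);P=np.atleast_2d(P)
    c=P@V[:3,:3].T+V[:3,3]
    return np.c_[m["cx"]+m["fx"]*c[:,0]/-c[:,2],m["cy"]-m["fy"]*c[:,1]/-c[:,2]]
def cloud(n,d):
    m=r.camera_model(n);V=np.array(m["view"])
    v,u=np.nonzero(d>0);z=d[v,u]
    c=np.c_[(u-m["cx"])/m["fx"]*z,-(v-m["cy"])/m["fy"]*z,-z]
    return (c-V[:3,3])@V[:3,:3],u,v
def tri(uva,uvb):
    o1,d1=ray("side",uva);o2,d2=ray("top",uvb)
    d1/=np.linalg.norm(d1);d2/=np.linalg.norm(d2)
    s=np.linalg.lstsq(np.c_[d1,-d2],o2-o1,rcond=None)[0]
    a=o1+s[0]*d1;b=o2+s[1]*d2;return (a+b)/2,np.linalg.norm(a-b)
E
python3 - <<'E'
from h import *
for n,A in {"dipper":((225.6,318.1),(168.9,202.8)),"grip":((219.8,265.8),(163.1,195.1)),"hook":((216.2,276.9),(161.9,192.8)),"bar":((314.5,160),(316.4,184.2)),"lh":((298.3,178.8),(280.8,189.9)),"rh":((325.9,136.8),(353.2,176.1)),"block":((220.6,309.1),(175.9,197.8)),"tank":((310.6,204.1),(310.7,194))}.items(): print(n,*[np.round(x,4) for x in tri(*A)])
b=cv2.imread("pics/top0.png");a=cv2.imread("pics/side0.png")
cv2.imwrite("pics/t1.png",cv2.resize(b[160:230,140:210],None,fx=8,fy=8,interpolation=cv2.INTER_NEAREST)*2)
c=cv2.resize(b[135:240,240:400],None,fx=5,fy=5,interpolation=cv2.INTER_CUBIC)
cv2.imwrite("pics/t2.png",c)
d=np.load("pics/top0.npy");P,u,v=cloud("top",d)
for lo,hi in((.1,.112),(.113,.125),(.135,.2),(.028,.036)):
    k=(P[:,2]>lo)&(P[:,2]<hi)&(P[:,0]>.3)
    print(lo,k.sum(),P[k].min(0).round(3) if k.any() else'',P[k].max(0).round(3) if k.any() else '')
k=(P[:,2]>.14)&(P[:,0]>.3);print(np.c_[P[k],u[k],v[k]].round(3)[:40])
E
```

```text
dipper [0.5081 0.1642 0.0025] 0.0048
grip [0.5103 0.1557 0.136 ] 0.004
hook [0.5173 0.1622 0.1104] 0.0004
bar [ 0.5337 -0.1753  0.1097] 0.0056
lh [ 0.5215 -0.0958  0.1234] 0.0
rh [ 0.5517 -0.2562  0.1095] 0.0055
block [ 0.5249  0.1507 -0.0035] 0.0035
tank [ 0.5328 -0.1764 -0.0165] 0.0031
0.1 3300 [ 0.428 -0.553  0.1  ] [0.923 0.346 0.112]
0.113 1178 [ 0.436 -0.551  0.113] [0.92  0.341 0.125]
0.135 338 [ 0.498 -0.482  0.135] [0.866 0.33  0.178]
0.028 1528 [ 0.484 -0.553  0.028] [1.001 0.585 0.036]
[[ 0.802  0.323  0.171 86.    58.   ]
 [ 0.801  0.32   0.173 87.    58.   ]
 [ 0.801  0.319  0.172 88.    58.   ]
 [ 0.802  0.317  0.171 89.    58.   ]
 [ 0.802  0.315  0.169 90.    58.   ]
 [ 0.8    0.311  0.174 91.    58.   ]
 [ 0.801  0.31   0.171 92.    58.   ]
 [ 0.797  0.324  0.175 85.    59.   ]
 [ 0.799  0.323  0.171 86.    59.   ]
 [ 0.799  0.32   0.172 87.    59.   ]
 [ 0.799  0.318  0.172 88.    59.   ]
 [ 0.801  0.318  0.166 89.    59.   ]
 [ 0.798  0.314  0.173 90.    59.   ]
 [ 0.8    0.312  0.171 91.    59.   ]
 [ 0.799  0.31   0.172 92.    59.   ]
 [ 0.799  0.308  0.172 93.  
[... 222 characters left out ...]
 89.    60.   ]
 [ 0.797  0.314  0.172 90.    60.   ]
 [ 0.796  0.311  0.174 91.    60.   ]
 [ 0.796  0.309  0.174 92.    60.   ]
 [ 0.797  0.308  0.171 93.    60.   ]
 [ 0.798  0.306  0.169 94.    60.   ]
 [ 0.794  0.328  0.173 83.    61.   ]
 [ 0.796  0.328  0.169 84.    61.   ]
 [ 0.795  0.325  0.171 85.    61.   ]
 [ 0.796  0.323  0.169 86.    61.   ]
 [ 0.795  0.32   0.172 87.    61.   ]
 [ 0.795  0.318  0.171 88.    61.   ]
 [ 0.796  0.317  0.169 89.    61.   ]
 [ 0.797  0.316  0.167 90.    61.   ]
 [ 0.795  0.312  0.171 91.    61.   ]
 [ 0.795  0.31   0.171 92.    61.   ]
 [ 0.795  0.308  0.171 93.    61.   ]
 [ 0.795  0.306  0.17  94.    61.   ]
 [ 0.795  0.303  0.171 95.    61.   ]]
```

View pics/t1.png

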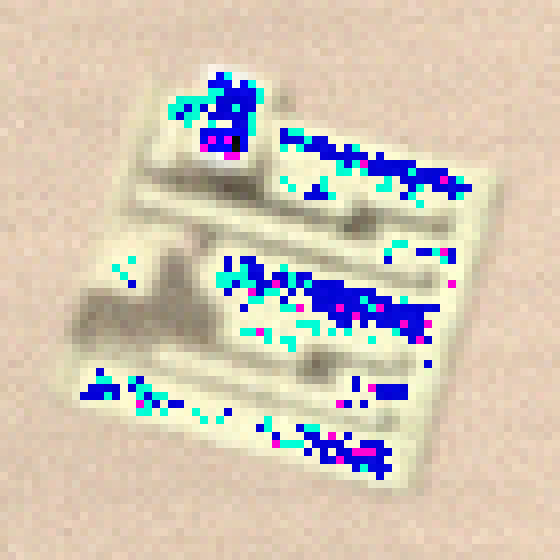

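View pics/t2.png

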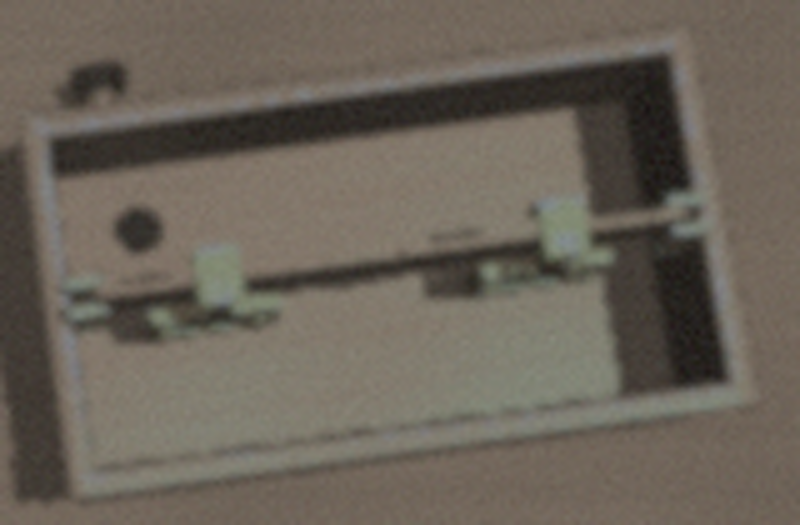

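Run:
```python
from h import *
from scipy.spatial.transform import Rotation as R
print(R.from_quat(r.state()["ee_rot"]).as_matrix().round(3))
b=cv2.imread("pics/top0.png");a=cv2.imread("pics/side0.png")
def s(im,x0,y0,w,h,f):
    c=im[y0:y0+h,x0:x0+w].astype(float);lo,hi=np.percentile(c,(1,99));c=np.clip((c-lo)/(hi-lo)*255,0,255).astype(np.uint8)
    return cv2.resize(c,None,fx=f,fy=f,interpolation=cv2.INTER_CUBIC)
cv2.imwrite("pics/t3.png",s(b,140,155,70,75,8))
cv2.imwrite("pics/s3.png",s(a,170,245,100,105,5.7))
```

```text
[[-0.971  0.     0.238]
 [-0.238 -0.    -0.971]
 [ 0.    -1.     0.   ]]
```

View pics/t3.png

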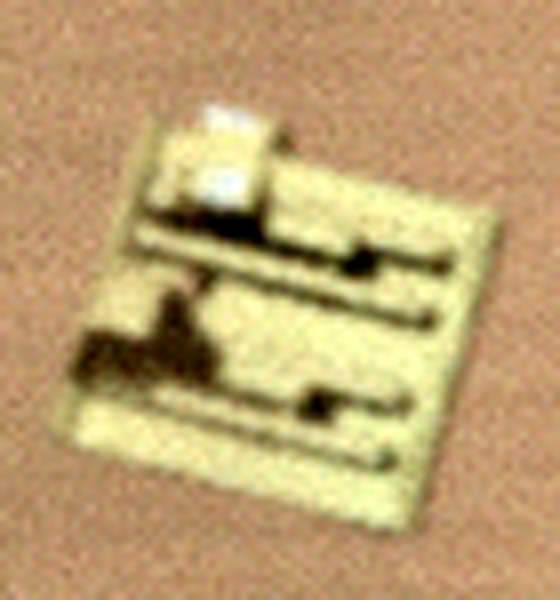

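View pics/s3.png

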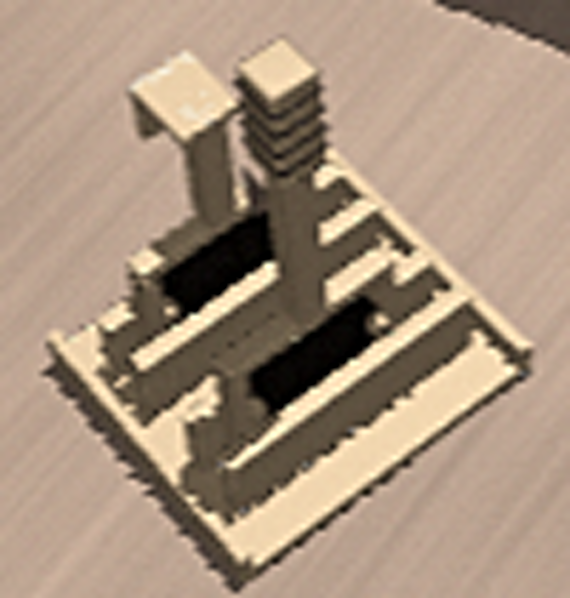

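Run:
```python
from h import *
from scipy.optimize import least_squares
T=lambda P,f,x,y:[((p[0]+.5)/f-.5+x,(p[1]+.5)/f-.5+y) for p in P]
h=onz("side",T([(281,73)],5.7,170,245)[0],.172);print("handle side",h)
for n in("side","top"):print(n,proj(n,h))
def fit(obs,pts,x0):
    def f(p):
        c,s=np.cos(p[2]),np.sin(p[2]);e=[]
        for n,o in obs.items():
            W=np.array([[p[0]+c*a-s*b,p[1]+s*a+c*b,z] for a,b,z in pts[n]])
            e.append((proj(n,W)-np.array(o)).ravel())
        return np.concatenate(e)
    q=least_squares(f,x0,loss="soft_l1");return q.x,f(q.x).reshape(-1,2)
z=.006
C=[(.05,.055,z),(.05,-.055,z),(-.05,-.055,z),(-.05,.055,z)]
t=T([(155,120),(500,205),(410,530),(60,435)],8,140,155)
# side: order +x+y = left? 
s=T([(50,340),(330,155),(530,350),(240,565)],5.7,170,245)
for name,o in(("top",{"top":t}),("side",{"side":s}),("both",{"top":t,"side":s})):
    x,e=fit(o,{"top":C,"side":C},[.525,.15,-.23]);print("block",name,x.round(4),e.round(1).tolist())
    c,sn=np.cos(x[2]),np.sin(x[2]);print(" dipper if centred",x[0]-.022*c,x[1]-.022*sn)
C=[(.086,.151,.105),(.086,-.151,.105),(-.086,-.151,.105),(-.086,.151,.105)]
t=T([(28,120),(683,33),(757,398),(82,492)],5,240,135)
s=T([(183,215),(338,12),(517,63),(393,290)],2.5,170,110)
for name,o in(("top",{"top":t}),("side",{"side":s}),("both",{"top":t,"side":s})):
    x,e=fit(o,{"top":C,"side":C},[.54,-.175,.13]);print("tank",name,x.round(4),e.round(1).tolist())
```

```text
handle side [0.50371907 0.16541626 0.172     ]
side [[218.88596491 257.39473684]]
top [[154.6076816  194.74539402]]
block top [ 0.5293  0.1514 -0.2551] [[-0.4, -0.4], [0.5, 0.3], [0.4, -0.1], [-0.4, 0.2]]
 dipper if centred 0.5079913142776306 0.15691657197347753
block side [ 0.5277  0.1499 -0.266 ] [[-0.2, 0.0], [0.1, -0.5], [-0.1, 0.2], [0.1, 0.1]]
 dipper if centred 0.506442794585024 0.15568199404956315
block both [ 0.5282  0.1503 -0.2623] [[0.2, -0.1], [1.0, 0.9], [0.6, 0.5], [-0.1, 0.4], [-0.6, 0.2], [-0.4, -0.5], [-0.4, 0.1], [-0.1, 0.2]]
 dipper if centred 0.506942980401143 0.15604451513330392
tank top [ 0.5331 -0.1767  0.1448] [[-1.7, -0.7], [1.5, -2.5], [1.5, 0.5], [-1.3, 1.9]]
tank side [ 0.5296 -0.174   0.1256] [[-1.9, 0.2], [-0.3, -0.9], [1.8, -1.5], [0.3, 0.6]]
tank both [ 0.531  -0.1751  0.1326] [[-2.1, -0.6], [1.5, -0.8], [0.5, 2.4], [-2.6, 2.2], [-1.8, 0.0], [-1.1, -1.3], [1.1, -2.2], [0.6, -0.2]]
```

Run:
```python
from h import *
d=np.load("pics/side0.npy");P,u,v=cloud("side",d)
k=(P[:,2]>.125)&(P[:,0]>.46)&(P[:,0]<.56)&(P[:,1]>.1)&(P[:,1]<.22)
print("side handle pts",k.sum(),P[k].mean(0),P[k].min(0),P[k].max(0))
k2=k&(P[:,2]>.165);print(k2.sum(),P[k2].mean(0) if k2.any() else "",P[k2].min(0),P[k2].max(0))
d=np.load("pics/top0.npy");P,u,v=cloud("top",d)
k=(P[:,2]>.13)&(P[:,0]>.44)&(P[:,0]<.58)&(P[:,1]>.1)&(P[:,1]<.22)
print("top",k.sum(),np.c_[P[k],u[k],v[k]].round(3))
for n,a in(("side",(170,245,100,105,5.7)),("top",(140,155,70,75,8))):
    x0,y0,w,h,f=a
    im=cv2.imread(f"pics/{n}0.png")[y0:y0+h,x0:x0+w].astype(float);lo,hi=np.percentile(im,(1,99));im=np.clip((im-lo)/(hi-lo)*255,0,255).astype(np.uint8)
    im=cv2.resize(im,None,fx=f,fy=f,interpolation=cv2.INTER_CUBIC)
    def L(pts,ox,oy,yaw,col):
        c,s=np.cos(yaw),np.sin(yaw);W=np.array([[ox+c*a-s*b,oy+s*a+c*b,z] for a,b,z in pts])
        q=((proj(n,W)-[x0,y0]+.5)*f-.5).astype(int);cv2.polylines(im,[q.reshape(-1,1,2)],True,col,1)
    c,s=np.cos(-.262),np.sin(-.262)
    L([(.05,.055,.006),(.05,-.055,.006),(-.05,-.055,.006),(-.05,.055,.006)],.5282,.1503,-.262,(0,255,0))
    for off,col in((0,(255,0,0)),(.009,(0,0,255))):
        ox,oy=.507-s*off,.156+c*off
        for z in(.132,.172):L([(-.008,-.008,z),(.008,-.008,z),(.008,.008,z),(-.008,.008,z)],ox,oy,-.262,col)
        L([(0,-.03,.062),(0,.03,.062),(0,.03,.006),(0,-.03,.006)],ox,oy,-.262,col)
    cv2.imwrite(f"pics/ov_{n}.png",im)
```

```text
side handle pts 312 [0.50325092 0.16804742 0.1573348 ] [0.49608927 0.15667852 0.12557198] [0.51594795 0.17504959 0.1748249 ]
123 [0.50446897 0.16667235 0.17085446] [0.49608927 0.15667852 0.16507177] [0.51522282 0.17414693 0.1748249 ]
top 100 [[5.16e-01 1.67e-01 1.72e-01 1.54e+02 1.89e+02]
 [5.16e-01 1.65e-01 1.72e-01 1.55e+02 1.89e+02]
 [5.16e-01 1.63e-01 1.72e-01 1.56e+02 1.89e+02]
 [5.13e-01 1.69e-01 1.73e-01 1.53e+02 1.90e+02]
 [5.14e-01 1.67e-01 1.71e-01 1.54e+02 1.90e+02]
 [5.13e-01 1.64e-01 1.78e-01 1.55e+02 1.90e+02]
 [5.13e-01 1.62e-01 1.75e-01 1.56e+02 1.90e+02]
 [5.13e-01 1.61e-01 1.73e-01 1.57e+02 1.90e+02]
 [5.13e-01 1.58e-01 1.76e-01 1.58e+02 1.90e+02]
 [5.13e-01 1.56e-01 1.75e-01 1.59e+02 1.90e+02]
 [5.13e-01 1.54e-01 1.73e-01 1.60e+02 1.90e+02]
 [5.11e-01 1.69e-01 1.74e-01 1.53e+02 1.91e+02]
 [5.11e-01 1.66e-01 1.76e-01 1.54e+02 1.91e+02]
 [5.11e-01 1.65e-01 1.73e-01 1.55e+02 1.91e+02]
 [5.12e-01 1.63e-01 1.69e-01 1.56e+02 1.91e+02]
 [5.12e-01 1.61e-01 1.72e-01 1.57e+02 1.91e+02]
 [5.11e-01 1.58e-01 1.74e-01 1.58e+02 1.91e+02]
 [5.11e-01 1.56e-01 1.75e-01 1.59e+02 1.91
[... 3242 characters left out ...]
1.52e-01 1.61e+02 1.97e+02]
 [5.04e-01 1.56e-01 1.38e-01 1.62e+02 1.97e+02]
 [5.01e-01 1.70e-01 1.44e-01 1.55e+02 1.98e+02]
 [5.00e-01 1.67e-01 1.48e-01 1.56e+02 1.98e+02]
 [4.99e-01 1.64e-01 1.55e-01 1.57e+02 1.98e+02]
 [4.99e-01 1.61e-01 1.56e-01 1.58e+02 1.98e+02]
 [4.98e-01 1.58e-01 1.65e-01 1.59e+02 1.98e+02]
 [4.99e-01 1.57e-01 1.56e-01 1.60e+02 1.98e+02]
 [5.00e-01 1.56e-01 1.50e-01 1.61e+02 1.98e+02]
 [5.02e-01 1.57e-01 1.37e-01 1.62e+02 1.98e+02]
 [5.00e-01 1.65e-01 1.36e-01 1.58e+02 1.99e+02]
 [4.99e-01 1.61e-01 1.45e-01 1.59e+02 1.99e+02]
 [4.98e-01 1.58e-01 1.50e-01 1.60e+02 1.99e+02]
 [5.00e-01 1.58e-01 1.40e-01 1.61e+02 1.99e+02]
 [5.01e-01 1.57e-01 1.33e-01 1.62e+02 1.99e+02]]
```

View pics/ov_side.png

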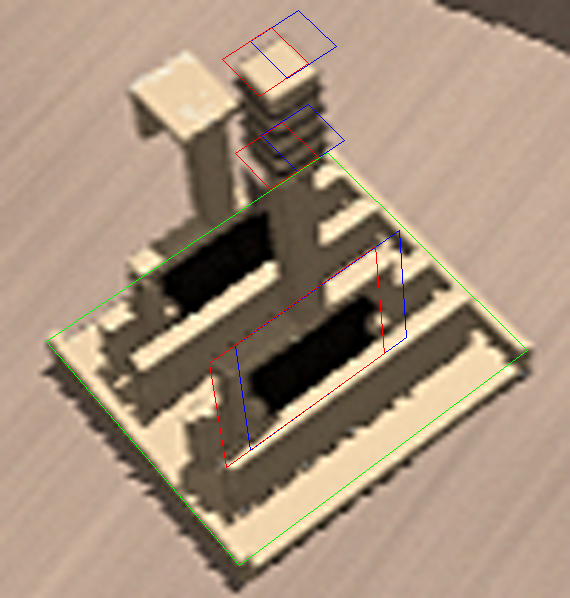

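View pics/ov_top.png

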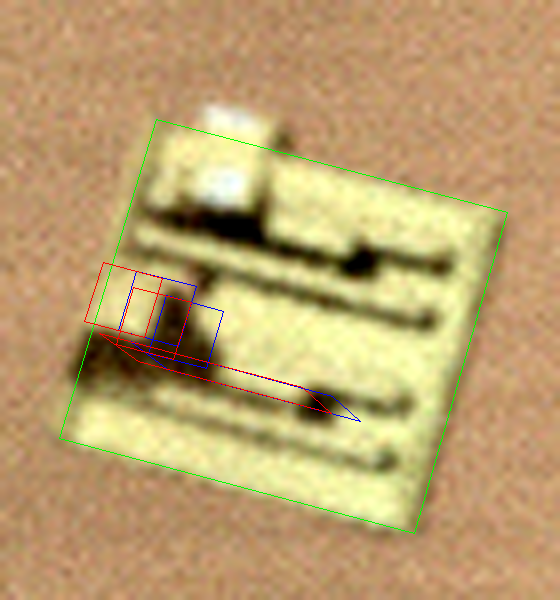

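>>> {"method": "step_arm", "body": {
  "targets": [
    [0,0,1,0.245,0.435,0,1],
    [0,0,1,0.245,0.435,0,1],
    [0,0,1,0.245,0.435,0,1],
    [0,0,1,0.245,0.435,0,1],
    [0,0,1,0.245,0.435,0,1],
    [0,0,1,0.245,0.435,0,1],
    [0,0,1,0.245,0.435,0,1],
    [0,0,1,0.245,0.435,0,1],
    [0,0,1,0.245,0.435,0,1],
    [0,0,1,0.245,0.435,0,1]
  ],
  "force": 40
}}

```text
t: 2.25
position: [0.248, -0.2916, 0.4048]
ee_rot: [0.374, -0.6, 0.6, -0.374]
force: [-0.1, -0.4, 0.4]
finger_gap: 0.0854
```

>>> {"method": "step_arm", "body": {
  "targets": [
    [0,0,1,0.245,0.435,0,1],
    [0,0,1,0.245,0.435,0,1],
    [0,0,1,0.245,0.435,0,1],
    [0,0,1,0.245,0.435,0,1],
    [0,0,1,0.245,0.435,0,1],
    [0,0,1,0.245,0.435,0,1],
    [0,0,1,0.245,0.435,0,1],
    [0,0,1,0.245,0.435,0,1],
    [0,0,1,0.245,0.435,0,1],
    [0,0,1,0.245,0.435,0,1]
  ]
}}

```text
t: 3.5
position: [0.3705, -0.0741, 0.4048]
ee_rot: [-0.593, 0.385, -0.385, 0.593]
force: [0.2, -0.2, -0.1]
finger_gap: 0.0853
```

>>> {"method": "step_arm", "body": {
  "targets": [
    [0,0,1,0.245,0.435,0,1],
    [0,0,1,0.245,0.435,0,1],
    [0,0,1,0.245,0.435,0,1],
    [0,0,1,0.245,0.435,0,1],
    [0,0,1,0.245,0.435,0,1],
    [0,0,1,0.245,0.435,0,1],
    [0,0,1,0.245,0.435,0,1],
    [0,0,1,0.245,0.435,0,1],
    [0,0,1,0.245,0.435,0,1],
    [0,0,1,0.245,0.435,0,1]
  ]
}}

```text
t: 4.75
position: [0.4931, 0.1434, 0.4047]
ee_rot: [0.7, -0.099, 0.099, -0.7]
force: [1.1, 0.4, 0.4]
finger_gap: 0.0854
```

```bash
cat > st.py <<'E'
from h import *
from scipy.spatial.transform import Rotation as R
def show():
    s=r.state();M=R.from_quat(s["ee_rot"]).as_matrix()
    print("t",round(s["t"],2),"pos",s["position"].round(4),"jaw yaw",np.degrees(np.arctan2(M[1,2],M[0,2])).round(2),"toolY",M[:,1].round(4),"F",s["force"].round(2),"T",s["torque"].round(2),"gap",round(s["finger_gap"],4),"q",s["q"].round(2))
if __name__=="__main__":show()
E
python3 st.py
```

```text
t 4.75 pos [0.4931 0.1434 0.4047] jaw yaw 73.97 toolY [ 1.e-04 -1.e-04 -1.e+00] F [1.05 0.44 0.36] T [ 0.03 -0.   -0.05] gap 0.0854 q [ 0.14  0.27 -0.18  1.12 -0.    0.42]
```

>>> {"method": "step_arm", "body": {
  "targets": [
    [0,0,0.2,0.26,0.41,0,1],
    [0,0,0,0,0,-0.5,1],
    [0,0,0,0,0,-0.5,1],
    [0,0,0,0,0,-0.5,1],
    [0,0,0,0,0,-0.46,1],
    [0,0,0,0,0,0,1]
  ]
}}

```text
t: 5.5
position: [0.505, 0.163, 0.3054]
ee_rot: [0.701, -0.095, 0.092, -0.701]
force: [0.0, -0.2, 0.2]
finger_gap: 0.0856
```

Run:
```python
from st import *
show()
def s(im,x0,y0,w,h,f):
    c=im[y0:y0+h,x0:x0+w].astype(float);lo,hi=np.percentile(c,(1,99));c=np.clip((c-lo)/(hi-lo)*255,0,255).astype(np.uint8)
    return cv2.resize(c,None,fx=f,fy=f,interpolation=cv2.INTER_CUBIC)
p,d=r.camera("side");cv2.imwrite("pics/s4.png",s(p[:,:,::-1],160,200,130,150,4))
```

```text
t 5.5 pos [0.505  0.163  0.3054] jaw yaw 74.8 toolY [-3.e-03 -6.e-04 -1.e+00] F [ 0.03 -0.17  0.16] T [ 0.02 -0.02 -0.02] gap 0.0856 q [ 0.17  0.38 -0.3   0.89 -0.    0.44]
```

View pics/s4.png

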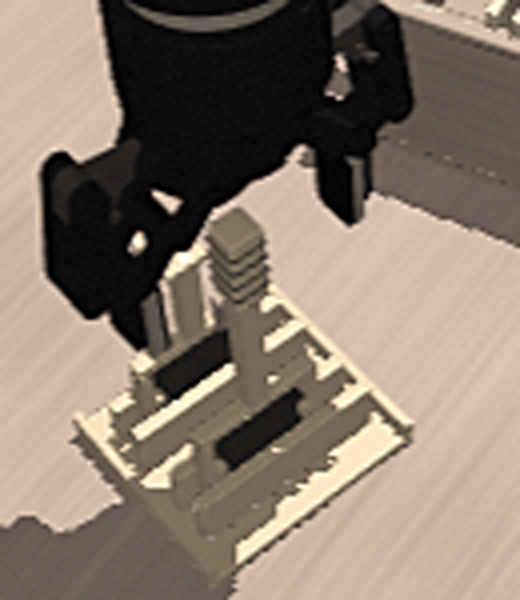

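>>> {"method": "step_arm", "body": {
  "targets": [
    [0,0,0,0,0,0,0],
    [0,0,0,0,0,0,-0.3],
    [0,0,0,0,0,0,-0.5],
    [0,0,0,0,0,0,-1],
    [0,0,0,0,0,0,-1],
    [0,0,0,0,0,0,-1],
    [0,0,0,0,0,0,-1]
  ],
  "force": 40
}}

```text
t: 6.42
position: [0.5059, 0.1632, 0.3069]
ee_rot: [-0.701, 0.093, -0.094, 0.701]
force: [0.6, 1.8, 3.0]
finger_gap: 0.0157
```

```bash
python3 st.py
```

```text
t 6.42 pos [0.5059 0.1632 0.3069] jaw yaw 74.8 toolY [ 6.e-04  3.e-04 -1.e+00] F [0.59 1.81 2.98] T [ 0.29 -0.05  0.01] gap 0.0157 q [ 0.17  0.38 -0.3   0.89  0.    0.44]
```

>>> {"method": "step_arm", "body": {
  "targets": [
    [0,0,0,0,0,0.1,-1],
    [0,0,0,0,0,0.2,-1],
    [0,0,0,0,0,0.3,-1],
    [0,0,0,0,0,0.4,-1],
    [0,0,0,0,0,0.4,-1],
    [0,0,0,0,0,0.5,-1],
    [0,0,0,0,0,0.5,-1],
    [0,0,0,0,0,0.5,-1],
    [0,0,0,0,0,0.2,-1],
    [0,0,0,0,0,0,-1]
  ]
}}

```text
t: 7.68
position: [0.5058, 0.1631, 0.4622]
ee_rot: [-0.701, 0.093, -0.094, 0.701]
force: [0.0, -0.4, -2.2]
finger_gap: 0.0157
```

Run:
```python
from st import *
show()
def s(im,x0,y0,w,h,f):
    c=im[y0:y0+h,x0:x0+w].astype(float);lo,hi=np.percentile(c,(1,99));c=np.clip((c-lo)/(hi-lo)*255,0,255).astype(np.uint8)
    return cv2.resize(c,None,fx=f,fy=f,interpolation=cv2.INTER_CUBIC)
p,d=r.camera("side");cv2.imwrite("pics/s5.png",s(p[:,:,::-1],130,130,160,200,3))
p,d=r.camera("top");cv2.imwrite("pics/t5.png",s(p[:,:,::-1],100,120,140,140,4))
```

```text
t 7.67 pos [0.5058 0.1631 0.4622] jaw yaw 74.8 toolY [ 1.1e-03  2.0e-04 -1.0e+00] F [ 0.01 -0.41 -2.23] T [ 0.01 -0.   -0.04] gap 0.0157 q [ 0.17  0.28 -0.02  1.27 -0.    0.44]
```

View pics/s5.png

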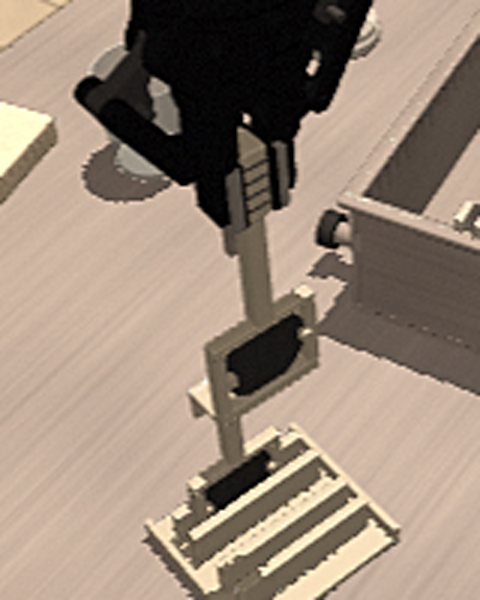

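View pics/t5.png

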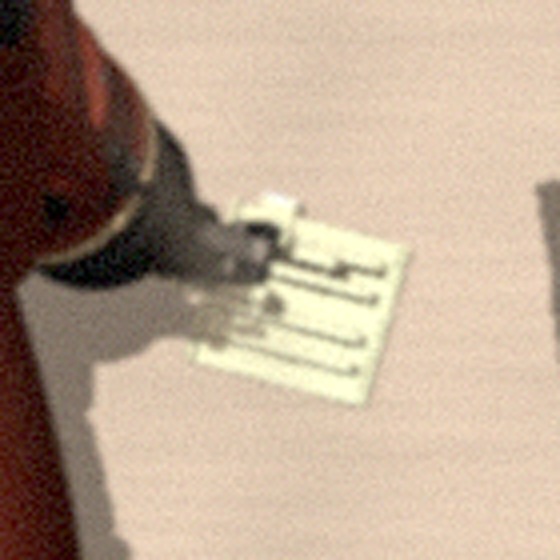

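```bash
cat > tankfit.py <<'E'
from h import *
from scipy.optimize import least_squares
import sys
T=lambda P,f,x,y:[((p[0]+.5)/f-.5+x,(p[1]+.5)/f-.5+y) for p in P]
t=np.array(T([(28,120),(683,33),(757,398),(82,492)],5,240,135))
s=np.array(T([(183,215),(338,12),(517,63),(393,290)],2.5,170,110))
def pts(p):
    c,sn=np.cos(p[2]),np.sin(p[2]);a,b=.080+p[3],.145+p[3]
    return np.array([[p[0]+c*x-sn*y,p[1]+sn*x+c*y,.105] for x,y in((a,b),(a,-b),(-a,-b),(-a,b))])
if __name__=="__main__":
  for obs in({"top":t},{"side":s},{"top":t,"side":s}):
    f=lambda p:np.concatenate([(proj(n,pts(p))-o).ravel() for n,o in obs.items()])
    q=least_squares(f,[.53,-.175,.133,.006]);print(list(obs),q.x.round(4),f(q.x).reshape(-1,2).round(1).tolist())
  p=q.x
  # bar from top/side at neighbors
  c,sn=np.cos(p[2]),np.sin(p[2])
  for n,(x0,y0,w,h,f) in {"top":(240,135,160,105,5),"side":(235,105,150,130,5)}.items():
    im=cv2.imread(f"pics/{n}0.png")[y0:y0+h,x0:x0+w].astype(float);lo,hi=np.percentile(im,(1,99));im=np.clip((im-lo)/(hi-lo)*255,0,255).astype(np.uint8)
    im=cv2.resize(im,None,fx=f,fy=f,interpolation=cv2.INTER_CUBIC)
    def L(P,col,cl=True):
        W=np.array([[p[0]+c*x-sn*y,p[1]+sn*x+c*y,z] for x,y,z in P])
        q=((proj(n,W)-[x0,y0]+.5)*f-.5).astype(int);cv2.polylines(im,[q.reshape(-1,1,2)],cl,col,1)
    for g in(p[3],-.005):
        a,b=.08+g,.145+g;L([(a,b,.105),(a,-b,.105),(-a,-b,.105),(-a,b,.105)],(0,255,0))
    for x in(-.0025,.0025):L([(x,-.14,.118),(x,.14,.118)],(0,0,255))
    for y in(-.076,.076):L([(-.006,y-.03,.074),(-.006,y+.03,.074),(-.006,y+.03,.018),(-.006,y-.03,.018)],(255,0,0)); L([(-.01,y-.01,.122),(-.01,y+.01,.122),(.01,y+.01,.122),(.01,y-.01,.122)],(255,0,0))
    cv2.imwrite(f"pics/tank_{n}.png",im)
E
python3 tankfit.py
```

```text
['top'] [ 0.5326 -0.1767  0.1391  0.0027] [[0.1, 0.4], [0.6, -0.3], [-0.5, -0.1], [-0.2, 0.1]]
['side'] [ 0.5288 -0.1726  0.1276  0.0034] [[-0.0, 0.5], [0.2, 0.3], [0.3, -0.8], [-0.3, -0.2]]
['top', 'side'] [ 0.531  -0.1753  0.1337  0.0033] [[-0.7, 0.4], [0.5, 0.4], [-0.9, 1.2], [-1.4, 0.8], [0.3, -0.5], [-0.5, -0.5], [-0.6, -1.9], [-0.1, -1.8]]
```

View pics/tank_top.png

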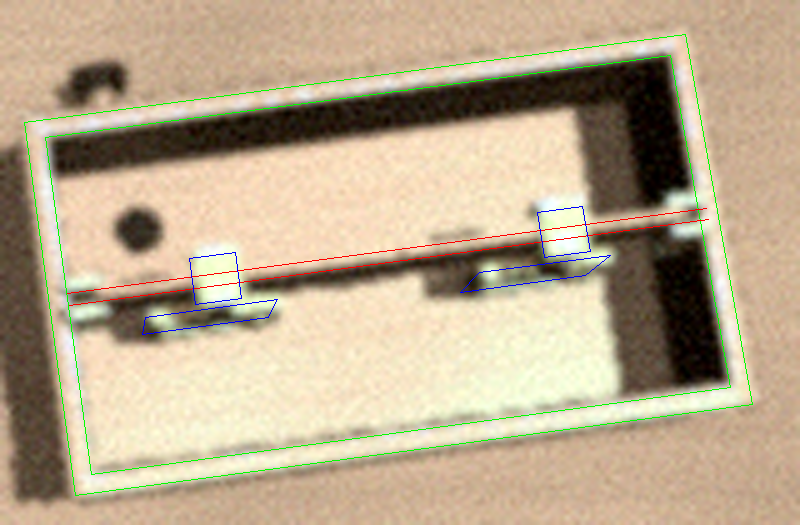

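View pics/tank_side.png

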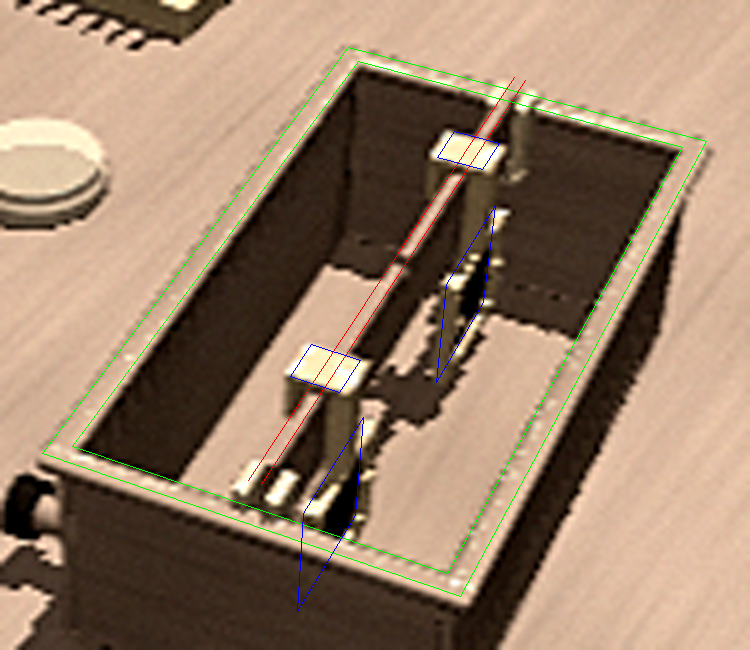

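Run:
```python
from tankfit import *
for n,uv,p in(("top",(320.3,185.4),(.5326,-.1767,.1391)),("side",(315.5,155.8),(.5288,-.1726,.1276))):
  for z in(.112,.118):
    W=onz(n,uv,z);c,s=np.cos(p[2]),np.sin(p[2]);d=W[:2]-p[:2];print(n,z,W.round(4),"tank xy",(c*d[0]+s*d[1]).round(4),(-s*d[0]+c*d[1]).round(4))
a=cv2.imread("pics/side0.png");b=cv2.imread("pics/top0.png")
def s(im,x0,y0,w,h,f):
    c=im[y0:y0+h,x0:x0+w].astype(float);lo,hi=np.percentile(c,(1,99));c=np.clip((c-lo)/(hi-lo)*255,0,255).astype(np.uint8)
    return cv2.resize(c,None,fx=f,fy=f,interpolation=cv2.INTER_NEAREST)
cv2.imwrite("pics/n_side.png",s(a,295,130,50,50,12));cv2.imwrite("pics/n_top.png",s(b,285,165,70,40,11))
```

```text
top 0.112 [ 0.5333 -0.1825  0.112 ] tank xy -0.0001 -0.0058
top 0.118 [ 0.5323 -0.1817  0.118 ] tank xy -0.001 -0.0049
side 0.112 [ 0.5345 -0.1861  0.112 ] tank xy 0.004 -0.0141
side 0.118 [ 0.5312 -0.1794  0.118 ] tank xy 0.0016 -0.0071
```

View pics/n_side.png

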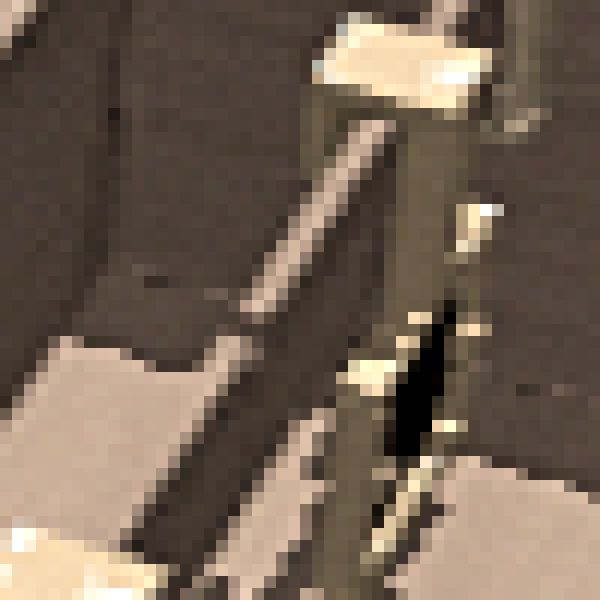

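View pics/n_top.png

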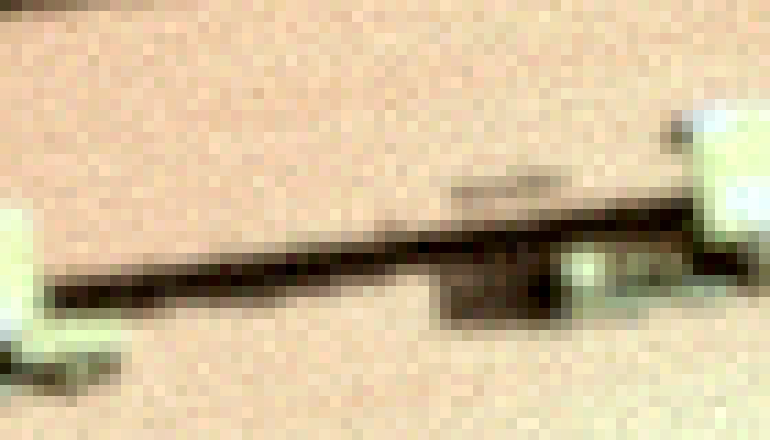

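>>> {"method": "step_arm", "body": {
  "targets": [
    [0,0,0,0,-0.2,0,-1],
    [0,0,0.58,0.02,-0.5,0,-1],
    [0,0,1,0.03,-0.5,0,-1],
    [0,0,1,0.03,-0.5,0,-1],
    [0,0,1,0.03,-0.5,0,-1],
    [0,0,1,0.03,-0.5,0,-1],
    [0,0,0,0.03,-0.5,0,-1],
    [0,0,0,0.03,-0.5,0,-1],
    [0,0,0,0.03,-0.5,0,-1],
    [0,0,0,0.03,-0.5,0,-1]
  ]
}}

```text
t: 9.02
position: [0.5183, -0.0732, 0.4611]
ee_rot: [-0.705, -0.047, 0.048, 0.706]
force: [0.7, -0.2, -2.5]
finger_gap: 0.0155
```

>>> {"method": "step_arm", "body": {
  "targets": [
    [0,0,0,0.02,-0.5,0,-1],
    [0,0,0,0.02,-0.5,0,-1],
    [0,0,0,0.02,-0.5,0,-1],
    [0,0,0,0.02,-0.4,0,-1],
    [0,0,0,0,-0.3,0,-1],
    [0,0,0,0,-0.02,0,-1],
    [0,0,0,0,0,0,-1],
    [0,0,0,0,0,0,-1]
  ]
}}

```text
t: 10.02
position: [0.5227, -0.1822, 0.4618]
ee_rot: [-0.705, -0.048, 0.048, 0.706]
force: [-0.3, -0.7, -2.4]
finger_gap: 0.0157
```

Run:
```python
from st import *
show()
for n in("side","top"):
    p,d=r.camera(n);cv2.imwrite(f"pics/{n}6.png",p[:,:,::-1]);np.save(f"pics/{n}6.npy",d)
    for t in("dipper_hook","dipper","dipper_grip"):print(n,t,[(np.round(x["position"],1),round(x["confidence"],2)) for x in r.place_of(t,n)[:3]])
```

```text
t 10.03 pos [ 0.5227 -0.1822  0.4618] jaw yaw 97.74 toolY [ 1.e-04  2.e-04 -1.e+00] F [-0.29 -0.7  -2.36] T [ 0.01 -0.04  0.01] gap 0.0157 q [-0.47  0.32  0.04  1.29  0.   -0.6 ]
side dipper_hook [(array([321.3,  91.8]), 0.86)]
side dipper [(array([324.6, 140.9]), 0.77), (array([319.7,  93.7]), 0.31)]
side dipper_grip []
top dipper_hook []
top dipper []
top dipper_grip []
```

View pics/side6.png

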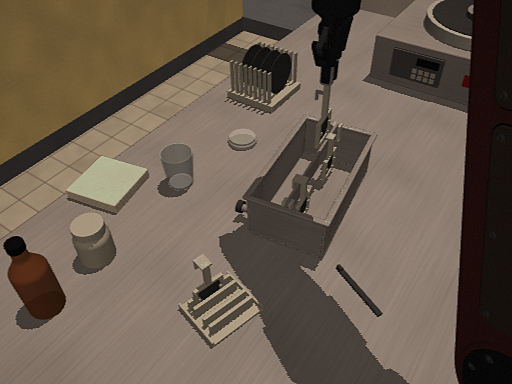

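View pics/top6.png

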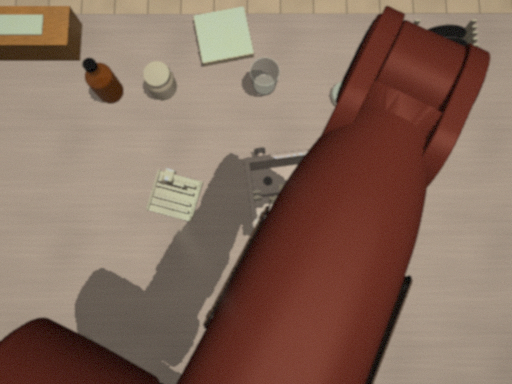

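```bash
cat > dip.py <<'E'
from st import *
import sys
def dip_lines(ox,oy,oz,yaw,tx=0,ty=0):
    Rm=R.from_euler("z",yaw).as_matrix()@R.from_euler("xy",[tx,ty]).as_matrix()
    def W(P):return np.array(P)@Rm.T+[ox,oy,oz]
    B=lambda x0,x1,y0,y1,z0,z1:[W([(x,y,z) for x,y in((x0,y0),(x1,y0),(x1,y1),(x0,y1))]) for z in(z0,z1)]
    o=[]
    o+=B(-.004,.004,-.03,.03,0,.056)
    o+=B(-.005,.005,-.005,.005,.056,.126)
    o+=[W([(x,y,.1025) for x,y in()])] if 0 else []
    o+=[W([(.005,0,.1025),(.018,0,.1025),(.018,0,.086)])]
    o+=B(-.008,.008,-.008,.008,.126,.166)
    return o
def over(src,out,n,ox,oy,oz,yaw,box,tank=None,tx=0,ty=0,st=1.0):
    x0,y0,w,h,f=box
    im=cv2.imread(src)[y0:y0+h,x0:x0+w].astype(float);lo,hi=np.percentile(im,(1,99));im=np.clip((im-lo)/(hi-lo)*255*st,0,255).astype(np.uint8)
    im=cv2.resize(im,None,fx=f,fy=f,interpolation=cv2.INTER_CUBIC)
    D=lambda P,col:cv2.polylines(im,[((proj(n,P)-[x0,y0]+.5)*f-.5).astype(int).reshape(-1,1,2)],len(P)>3,col,1)
    for P in dip_lines(ox,oy,oz,yaw,tx,ty):D(P,(0,0,255))
    if tank is not None:
        c,s=np.cos(tank[2]),np.sin(tank[2])
        for x in(-.0025,.0025):D(np.array([[tank[0]+c*x-s*y,tank[1]+s*x+c*y,.118] for y in(-.14,.14)]),(0,255,0))
    cv2.imwrite(out,im)
E
python3 -c "
from dip import *
over('pics/side6.png','pics/o6.png','side',.5227,-.1822,.1608,.1348,(285,50,75,100,6),(.5288,-.1726,.1276))"
```

```text
(no output)
```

View pics/o6.png

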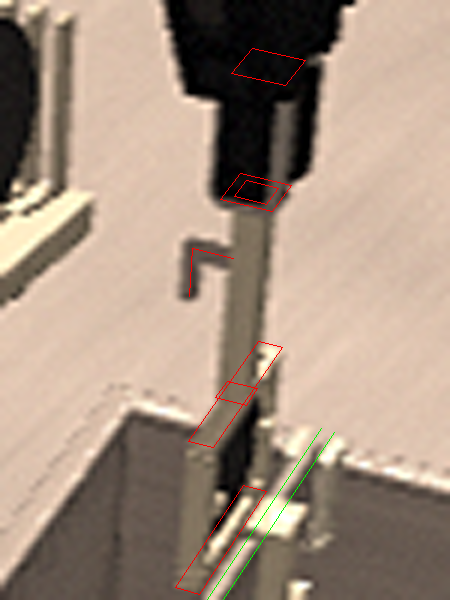

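>>> {"method": "step_arm", "body": {
  "targets": [
    [0,0,0,-0.12,0.08,0,-1],
    [0,0,0,0,0,-0.3,-1],
    [0,0,0,0,0,-0.3,-1],
    [0,0,0,0,0,-0.2,-1],
    [0,0,0,0,0,0,-1]
  ]
}}

```text
t: 11.05
position: [0.5164, -0.1787, 0.4205]
ee_rot: [-0.705, -0.047, 0.048, 0.706]
force: [-0.3, -0.4, -2.5]
finger_gap: 0.0153
```

Run:
```python
from dip import *
show();s=r.state()["position"]
p,d=r.camera("side");cv2.imwrite("pics/side7.png",p[:,:,::-1])
for pt in((314.6,156.7),(315.5,155.8)):print(onz("side",pt,.118),onz("side",pt,.115))
over('pics/side7.png','pics/o7.png','side',s[0],s[1],s[2]-.301,.1348,(285,70,75,100,6),(.5288,-.1726,.1276))
```

```text
t 11.05 pos [ 0.5164 -0.1787  0.4205] jaw yaw 97.7 toolY [-1.8e-03  9.0e-04 -1.0e+00] F [-0.29 -0.35 -2.48] T [-0.01  0.03 -0.01] gap 0.0153 q [-0.47  0.32 -0.06  1.18  0.   -0.6 ]
[ 0.53134453 -0.17593169  0.118     ] [ 0.53298668 -0.17925311  0.115     ]
[ 0.53124682 -0.1794015   0.118     ] [ 0.53288849 -0.18274017  0.115     ]
```

View pics/o7.png

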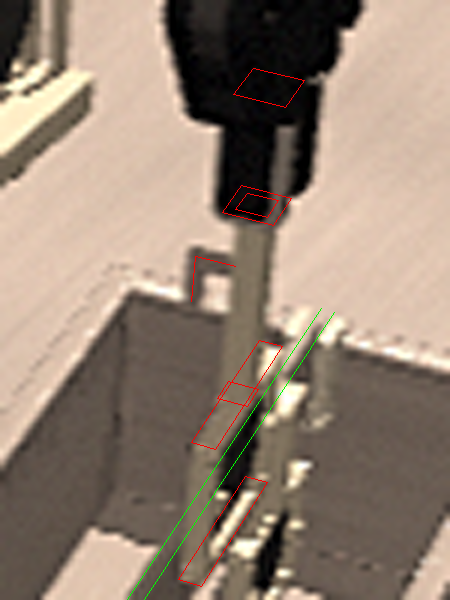

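>>> {"method": "step_arm", "body": {
  "targets": [
    [0,0,0,0,0,-0.2,-1],
    [0,0,0,0,0,-0.2,-1],
    [0,0,0,0,0,-0.2,-1],
    [0,0,0,0,0,-0.2,-1],
    [0,0,0,0,0,-0.2,-1],
    [0,0,0,0,0,-0.2,-1],
    [0,0,0,0,0,0,-1]
  ]
}}

```text
t: 11.98
position: [0.5164, -0.1787, 0.3608]
ee_rot: [-0.705, -0.047, 0.048, 0.706]
force: [-0.7, 0.5, -2.1]
finger_gap: 0.0157
```

```bash
python3 st.py
```

```text
t 11.97 pos [ 0.5164 -0.1787  0.3608] jaw yaw 97.69 toolY [-1.4e-03  7.0e-04 -1.0e+00] F [-0.68  0.5  -2.08] T [0.01 0.03 0.01] gap 0.0157 q [-0.47  0.36 -0.17  1.04 -0.   -0.6 ]
```

>>> {"method": "step_arm", "body": {
  "targets": [
    [0,0,0,0,0,-0.15,-1],
    [0,0,0,0,0,-0.15,-1],
    [0,0,0,0,0,-0.1,-1],
    [0,0,0,0,0,0,-1]
  ]
}}

```text
t: 12.48
position: [0.5166, -0.1788, 0.3413]
ee_rot: [-0.705, -0.047, 0.048, 0.706]
force: [-0.3, 0.0, -2.4]
finger_gap: 0.0155
```

Run:
```python
from dip import *
show();s=r.state()["position"]
p,d=r.camera("side");cv2.imwrite("pics/side8.png",p[:,:,::-1]);np.save("pics/side8.npy",d)
over('pics/side8.png','pics/o8.png','side',s[0],s[1],s[2]-.301,.1348,(285,100,66,72,8),(.5288,-.1726,.1276))
over('pics/side8.png','pics/o8b.png','side',s[0],s[1],s[2]+3,.1348,(285,100,66,72,8))
for t in("dipper_hook","tank_bar","left_dipper_hook","right_dipper_hook"):print(t,[(np.round(x["position"],1),round(x["confidence"],2)) for x in r.place_of(t,"side")[:3]])
```

```text
t 12.47 pos [ 0.5166 -0.1788  0.3413] jaw yaw 97.7 toolY [-7.e-04  4.e-04 -1.e+00] F [-0.28  0.02 -2.44] T [ 0.02 -0.02  0.06] gap 0.0155 q [-0.47  0.37 -0.2   0.99  0.   -0.6 ]
dipper_hook [(array([318.2, 148.5]), 0.58)]
tank_bar [(array([313.7, 157.1]), 0.68), (array([317.2, 147.2]), 0.63)]
left_dipper_hook [(array([297.2, 178.1]), 0.57)]
right_dipper_hook [(array([326.4, 135.1]), 0.59)]
```

View pics/o8.png

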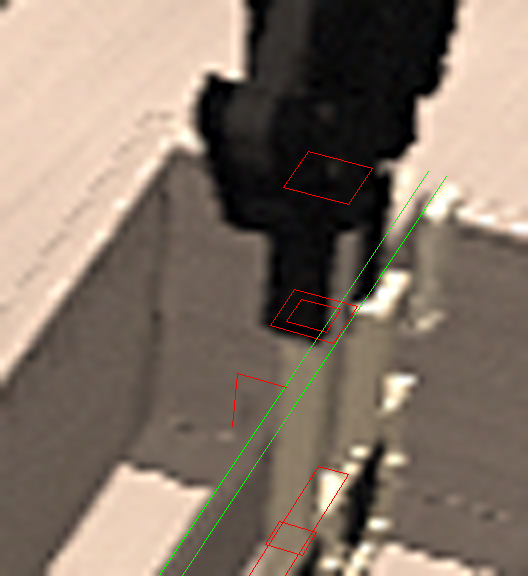

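View pics/o8b.png

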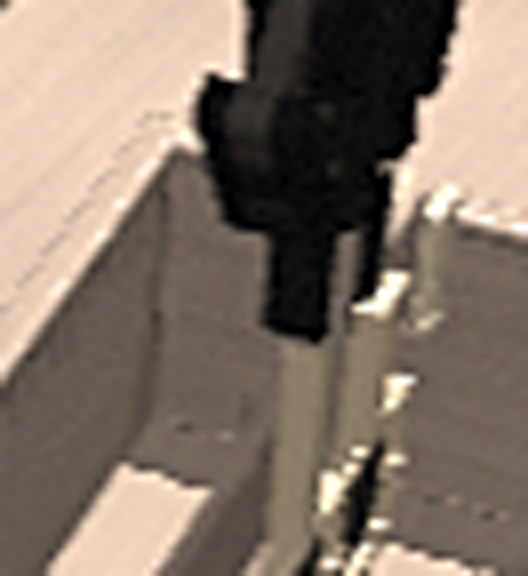

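Run:
```python
from dip import *
im=cv2.imread("pics/side8.png")[135:172,300:340].astype(float)
print(im.min(),im.max())
g=np.clip((im-35)/(100-35),0,1)**.8*255
cv2.imwrite("pics/o8c.png",cv2.resize(g.astype(np.uint8),None,fx=15,fy=15,interpolation=cv2.INTER_NEAREST))
```

```text
0.0 206.0
```

View pics/o8c.png

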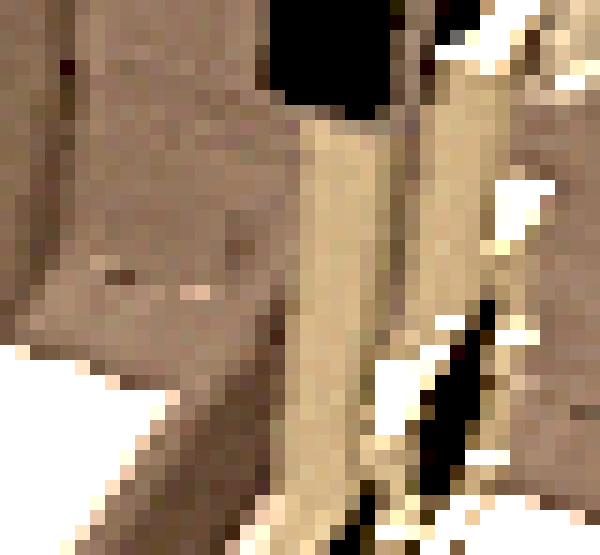

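Run:
```python
from dip import *
d=np.load("pics/side8.npy");P,u,v=cloud("side",d)
p=(.5288,-.1726,.1276);c,s=np.cos(p[2]),np.sin(p[2])
X=c*(P[:,0]-p[0])+s*(P[:,1]-p[1]);Y=-s*(P[:,0]-p[0])+c*(P[:,1]-p[1])
q=r.state()["position"];print("axis in side-tank",c*(q[0]-p[0])+s*(q[1]-p[1]),-s*(q[0]-p[0])+c*(q[1]-p[1]))
Z=P[:,2]
def rep(n,k):print(n,k.sum(),"X",np.percentile(X[k],(5,50,95)).round(4),"Y",np.percentile(Y[k],(5,50,95)).round(4),"Z",np.percentile(Z[k],(5,50,95)).round(4)) if k.any() else print(n,0)
rep("hook",(X>-.003)&(X<.02)&(abs(Y)<.02)&(Z>.121)&(Z<.15))
rep("bar",(abs(X)<.012)&(abs(Y)<.04)&(Z>.095)&(Z<.121))
rep("stem",(X>-.03)&(X<-.006)&(abs(Y)<.02)&(Z>.10)&(Z<.14))
H=np.full(d.shape,np.nan)
H[v,u]=Z
print((H[145:165:1,306:324]*1000).round(0).astype(int))
d0=np.load("pics/side0.npy");P,u,v=cloud("side",d0)
X=c*(P[:,0]-p[0])+s*(P[:,1]-p[1]);Y=-s*(P[:,0]-p[0])+c*(P[:,1]-p[1]);Z=P[:,2]
rep("bar0",(abs(X)<.012)&(abs(Y)<.06)&(Z>.114)&(Z<.121))
k=(abs(X)<.015)&(abs(Y)<.06)&(Z>.110)&(Z<.125)
print(np.polyfit(Y[k],X[k],1))
rep("Lhook",(abs(X)<.02)&(abs(Y-.075)<.02)&(Z>.119)&(Z<.13));rep("Rhook",(abs(X)<.02)&(abs(Y+.075)<.02)&(Z>.119)&(Z<.13))
```

```text
axis in side-tank -0.012703299820640371 -0.004729147945588827
hook 39 X [-0.0018  0.0038  0.0077] Y [-0.006  -0.0018  0.0005] Z [0.1287 0.1405 0.1464]
bar 169 X [-0.0107 -0.0005  0.0035] Y [-0.0194  0.0062  0.0357] Z [0.0963 0.112  0.1195]
stem 103 X [-0.0181 -0.0141 -0.0083] Y [-0.0065  0.001   0.0034] Z [0.1018 0.1212 0.138 ]
[[ 29  29  28  31  31  31  32 146 145 145  34  36  37  36 156 155 156 155]
 [ 25  25  27  27  28  30  28 146 146 145 145 147 146 146 154 153 152 157]
 [ 20  22  24  25  27  27  28 141 145 145 144 144 146 146 151 151 151 151]
 [ 18  21  20  21  22  24  23 141 141 143 143 143 144 144 147 149 150 150]
 [ 17  13  18  16  21  19  20 138 138 137  25 140 143 143 146 146 146 147]
 [ 14  12  11  15  16  17 135 135 136 133  20  23 120 119 142 143 144 145]
 [ 10  11  13  12  12  15 131 133 133 132  18 120 118 118 142 141 139 142]
 [  8   5   9  11  11  10 129 131 131 128  13 120 119 138 138 138 138 139]
 [  3   5   2   7   7   7 129 129 130  13 118 119 119 135 135 137 136 138]
 [  7   3   7   6   5   5   4   6 127 119 119 117 118 131 134 135 133 134]
 [  6   5   5   7   
[... 324 characters left out ...]
2 106 100 118 122 121 122 121]
 [  5   5   5   3   5   6 118 118 116 113 108 102  98 119 120 118 122 121]
 [  7   5   6   6   5 117 119 119 114 110 106 100  96 114 116 118 117 117]
 [  3   4   4   4 119 119 117 117 112 108 101  97  93 112 113 114 116 116]
 [  8   7   7   4 118 117 116 115 109 104  99  94 109 110 112 111 113 108]
 [  5   4   6 117 120 119 115 111 108 102  96  90 106 108 107 109 110 109]]
bar0 121 X [-0.0009  0.0013  0.0044] Y [-0.0546  0.0025  0.0526] Z [0.1152 0.1178 0.1197]
[-0.00886599  0.00113436]
Lhook 124 X [-0.0108  0.0005  0.0128] Y [0.0637 0.0751 0.084 ] Z [0.1194 0.1219 0.1238]
Rhook 88 X [-0.0098  0.0021  0.0144] Y [-0.0875 -0.0764 -0.0675] Z [0.1197 0.1218 0.1232]
```

Run:
```python
from dip import *
p=(.5288,-.1726,.1276);c,s=np.cos(p[2]),np.sin(p[2])
def XYZ(f):
    d=np.load(f);P,u,v=cloud("side",d)
    return c*(P[:,0]-p[0])+s*(P[:,1]-p[1]),-s*(P[:,0]-p[0])+c*(P[:,1]-p[1]),P[:,2],u,v
X,Y,Z,u,v=XYZ("pics/side0.npy")
k=(abs(X)<.006)&(Z>.100)&(Z<.122)&(abs(Y+.006)<.016)
for y in np.arange(-.024,.012,.0015):
    m=(abs(Y-y)<.00075)&(abs(X-.001)<.006)&(Z>.09)&(Z<.123)
    if m.any():print(y.round(4),m.sum(),"Zmax",Z[m].max().round(4),"X@top",X[m][Z[m]>Z[m].max()-.003].mean().round(4))
X,Y,Z,u,v=XYZ("pics/side8.npy")
print("hook down");m=(u>=311)&(u<=316)&(v>=149)&(v<=154)&(Z>.12)
print(np.c_[u[m],v[m],(X[m]*1e3).round(1),(Y[m]*1e3).round(1),(Z[m]*1e3).round(1)])
m=(v<149)&(v>=145)&(u>=313)&(u<=320)&(Z>.12);print("level",np.c_[u[m],v[m],(X[m]*1e3).round(1),(Y[m]*1e3).round(1),(Z[m]*1e3).round(1)])
for z in(.115,.125,.135):
    m=(abs(Z-z)<.005)&(X<-.006)&(X>-.03)&(abs(Y)<.012);print("stem",z,np.percentile(X[m],(3,50,97)).round(4),np.percentile(Y[m],(3,50,97)).round(4),m.sum())
```

```text
-0.024 5 Zmax 0.1188 X@top 0.0007
-0.0225 2 Zmax 0.1194 X@top 0.0022
-0.021 3 Zmax 0.1194 X@top 0.0041
-0.0195 4 Zmax 0.1192 X@top 0.0001
-0.018 4 Zmax 0.1197 X@top 0.0027
-0.0165 5 Zmax 0.1174 X@top 0.0021
-0.015 6 Zmax 0.1194 X@top 0.0015
-0.0135 1 Zmax 0.117 X@top 0.0032
-0.0105 5 Zmax 0.1197 X@top 0.0038
-0.009 8 Zmax 0.1198 X@top 0.0002
-0.0075 3 Zmax 0.1166 X@top 0.0025
-0.006 5 Zmax 0.1185 X@top 0.0023
-0.0045 2 Zmax 0.1147 X@top -0.0006
-0.003 4 Zmax 0.1054 X@top 0.0001
-0.0015 3 Zmax 0.1123 X@top -0.0004
0.0 3 Zmax 0.1177 X@top -0.0003
0.0015 5 Zmax 0.1185 X@top 0.0014
0.003 2 Zmax 0.1188 X@top 0.0031
0.0045 3 Zmax 0.1194 X@top 0.0022
0.006 7 Zmax 0.1199 X@top 0.0005
0.0075 4 Zmax 0.1186 X@top 0.0008
0.009 3 Zmax 0.1181 X@top 0.0028
0.0105 2 Zmax 0.1184 X@top -0.0004
0.012 5 Zmax 0.1187 X@top 0.0013
hook down
[[ 3.130e+02  1.490e+02  6.100e+00 -1.600e+00  1.376e+02]
 [ 3.140e+02  1.490e+02  4.300e+00 -2.300e+00  1.377e+02]
 [ 3.150e+02  1.490e+02  2.600e+00 -3.400e+00  1.375e+02]
 [ 3.120e+02  1.500e+02  7.800e+00 -9.000e-01  1.350e+02]
 [ 3.130e+02  1.500e+02  5.900e+00 -1.
[... 1961 characters left out ...]
+02 -9.300e+00  2.900e+00  1.511e+02]
 [ 3.130e+02  1.480e+02  6.000e+00 -7.000e-01  1.408e+02]
 [ 3.140e+02  1.480e+02  4.100e+00 -1.200e+00  1.410e+02]
 [ 3.150e+02  1.480e+02  1.400e+00  5.000e-01  1.432e+02]
 [ 3.160e+02  1.480e+02 -1.000e-01 -1.000e+00  1.426e+02]
 [ 3.170e+02  1.480e+02 -1.800e+00 -2.000e+00  1.425e+02]
 [ 3.180e+02  1.480e+02 -4.200e+00 -1.000e+00  1.440e+02]
 [ 3.190e+02  1.480e+02 -6.000e+00 -1.600e+00  1.442e+02]
 [ 3.200e+02  1.480e+02 -8.800e+00  8.000e-01  1.469e+02]]
stem 0.115 [-0.0182 -0.0142 -0.0089] [-0.0048  0.0013  0.0032] 22
stem 0.125 [-0.0182 -0.0151 -0.0089] [-0.0083  0.0013  0.0042] 27
stem 0.135 [-0.0177 -0.0135 -0.008 ] [-0.0063  0.0009  0.0027] 27
```

>>> {"method": "step_arm", "body": {
  "targets": [
    [0,0,0,0.09,0.01,0,-1],
    [0,0,0,0,0,0,-1],
    [0,0,0,0,0,-0.04,-1],
    [0,0,0,0,0,-0.06,-1],
    [0,0,0,0,0,-0.06,-1],
    [0,0,0,0,0,-0.06,-1],
    [0,0,0,0,0,0,-1]
  ]
}}

```text
t: 13.6
position: [0.5211, -0.1783, 0.3304]
ee_rot: [-0.705, -0.047, 0.048, 0.706]
force: [0.0, 0.7, -2.4]
finger_gap: 0.0152
```

```bash
cat > look.py <<'E'
from dip import *
import sys
show()
P0=r.camera("side");d=P0[1];np.save("pics/last.npy",d);cv2.imwrite("pics/"+sys.argv[1]+".png",P0[0][:,:,::-1])
p=(.5288,-.1726,.1276);c,s=np.cos(p[2]),np.sin(p[2])
P,u,v=cloud("side",d)
X,Y,Z=c*(P[:,0]-p[0])+s*(P[:,1]-p[1]),-s*(P[:,0]-p[0])+c*(P[:,1]-p[1]),P[:,2]
q=r.state()["position"];print("axis kin in side-tank",c*(q[0]-p[0])+s*(q[1]-p[1]),-s*(q[0]-p[0])+c*(q[1]-p[1]))
for z in(.105,.115,.125,.135):
    m=(abs(Z-z)<.005)&(X<-.0045)&(X>-.03)&(abs(Y)<.014);print("stem",z,np.percentile(X[m],(3,50,97)).round(4),np.percentile(Y[m],(3,50,97)).round(4),m.sum()) if m.any() else 0
m=(X>-.003)&(X<.02)&(abs(Y)<.02)&(Z>.121)&(Z<.15)
if m.any():print("hook",m.sum(),"X",np.percentile(X[m],(3,97)).round(4),"Y",np.percentile(Y[m],(3,50,97)).round(4),"Z",np.percentile(Z[m],(3,97)).round(4))
def rep(n,k):print(n,k.sum(),"X",np.percentile(X[k],(5,50,95)).round(4),"Y",np.percentile(Y[k],(5,50,95)).round(4),"Z",np.percentile(Z[k],(5,50,95)).round(4)) if k.any() else print(n,0)
rep("Lhook",(abs(X)<.02)&(abs(Y-.075)<.02)&(Z>.119)&(Z<.13));rep("Rhook",(abs(X)<.02)&(abs(Y+.075)<.02)&(Z>.119)&(Z<.13))
E
python3 look.py side9
```

```text
t 13.6 pos [ 0.5211 -0.1783  0.3304] jaw yaw 97.7 toolY [-5.e-04  3.e-04 -1.e+00] F [ 0.03  0.71 -2.4 ] T [-0.    0.02 -0.03] gap 0.0152 q [-0.46  0.39 -0.21  0.97  0.   -0.6 ]
axis kin in side-tank -0.008317012541096404 -0.004721318809655736
stem 0.105 [-0.0133 -0.0109 -0.0061] [-0.008   0.001   0.0034] 21
stem 0.115 [-0.0135 -0.0102 -0.0051] [-0.0062  0.001   0.0029] 25
stem 0.125 [-0.0135 -0.0105 -0.0052] [-0.0066 -0.      0.0024] 22
stem 0.135 [-0.0134 -0.0098 -0.0051] [-0.0072  0.0002  0.0034] 19
hook 35 X [-0.001   0.0122] Y [-0.0065 -0.001   0.0013] Z [0.1233 0.136 ]
Lhook 122 X [-0.0114  0.0006  0.0127] Y [0.0641 0.074  0.084 ] Z [0.1198 0.1221 0.1239]
Rhook 30 X [-0.0103 -0.0068 -0.0022] Y [-0.0859 -0.0765 -0.0673] Z [0.1193 0.1222 0.1244]
```

>>> {"method": "step_arm", "body": {
  "targets": [
    [0,0,0,0,0,-0.06,-1],
    [0,0,0,0,0,-0.06,-1],
    [0,0,0,0,0,0,-1]
  ]
}}

```text
t: 14.02
position: [0.5211, -0.1783, 0.3244]
ee_rot: [-0.705, -0.047, 0.048, 0.706]
force: [1.0, 0.1, -1.9]
finger_gap: 0.0156
```

>>> {"method": "step_arm", "body": {
  "targets": [
    [0,0,0,0,0,-0.03,-1],
    [0,0,0,0,0,-0.03,-1],
    [0,0,0,0,0,0,-1]
  ]
}}

```text
t: 14.4
position: [0.5212, -0.1783, 0.3216]
ee_rot: [-0.705, -0.047, 0.048, 0.706]
force: [0.6, -0.2, -2.8]
finger_gap: 0.0154
```

>>> {"method": "step_arm", "body": {
  "targets": [
    [0,0,0,0,0,-0.02,-1],
    [0,0,0,0,0,0,-1]
  ]
}}

```text
t: 14.65
position: [0.5212, -0.1784, 0.3207]
ee_rot: [-0.706, -0.047, 0.047, 0.706]
force: [0.7, -0.5, -2.6]
finger_gap: 0.0156
```

>>> {"method": "step_arm", "body": {
  "targets": [
    [0,0,0,0,0,-0.02,-1],
    [0,0,0,0,0,0,-1]
  ]
}}

```text
t: 14.9
position: [0.5212, -0.1783, 0.3196]
ee_rot: [-0.705, -0.047, 0.047, 0.706]
force: [0.1, -0.5, -1.8]
finger_gap: 0.0157
```

>>> {"method": "step_arm", "body": {
  "targets": [
    [0,0,0,0,0,-0.02,-1],
    [0,0,0,0,0,0,-1]
  ]
}}

```text
t: 15.15
position: [0.5212, -0.1783, 0.3186]
ee_rot: [-0.705, -0.047, 0.048, 0.706]
force: [-0.3, -0.8, -2.0]
finger_gap: 0.0157
```

>>> {"method": "step_arm", "body": {
  "targets": [
    [0,0,0,0,0,-0.02,-1],
    [0,0,0,0,0,0,-1]
  ]
}}

```text
t: 15.4
position: [0.5212, -0.1783, 0.3176]
ee_rot: [-0.705, -0.047, 0.048, 0.706]
force: [-0.6, -0.0, -2.5]
finger_gap: 0.0152
```

>>> {"method": "step_arm", "body": {
  "targets": [
    [0,0,0,0,0,-0.02,-1],
    [0,0,0,0,0,0,-1]
  ]
}}

```text
t: 15.65
position: [0.5212, -0.1783, 0.3166]
ee_rot: [-0.705, -0.047, 0.048, 0.706]
force: [1.0, 0.3, -1.5]
finger_gap: 0.0152
```

>>> {"method": "step_arm", "body": {
  "targets": [
    [0,0,0,0,0,-0.02,-1],
    [0,0,0,0,0,0,-1]
  ]
}}

```text
t: 15.9
position: [0.5212, -0.1783, 0.3156]
ee_rot: [-0.705, -0.047, 0.048, 0.706]
force: [-0.1, 0.6, -1.5]
finger_gap: 0.0154
```

```bash
python3 look.py side10
```

```text
t 15.9 pos [ 0.5212 -0.1783  0.3156] jaw yaw 97.69 toolY [-2.e-04  1.e-04 -1.e+00] F [-0.09  0.63 -1.5 ] T [ 0.02  0.02 -0.02] gap 0.0154 q [-0.46  0.4  -0.23  0.93 -0.   -0.6 ]
axis kin in side-tank -0.008285924588434987 -0.004713719039953399
stem 0.105 [-0.0132 -0.0108 -0.0053] [-0.0089  0.0012  0.0032] 22
stem 0.115 [-0.0133 -0.0103 -0.0051] [-0.0071  0.0011  0.0038] 22
stem 0.125 [-0.0132 -0.0103 -0.0063] [-0.0054  0.0008  0.0025] 21
stem 0.135 [-0.0124 -0.0076 -0.006 ] [-0.0004  0.0014  0.0021] 7
hook 8 X [-0.0023  0.009 ] Y [-0.0024  0.0051  0.0137] Z [0.121  0.1489]
Lhook 127 X [-0.0111  0.0005  0.0125] Y [0.0624 0.0747 0.0841] Z [0.1194 0.1219 0.1241]
Rhook 31 X [-0.0101 -0.0065 -0.0013] Y [-0.0869 -0.0776 -0.0672] Z [0.1204 0.1219 0.1235]
```

>>> {"method": "step_arm", "body": {
  "targets": [
    [0,0,0,0,0,-0.02,-1],
    [0,0,0,0,0,0,-1]
  ]
}}

```text
t: 16.2
position: [0.5212, -0.1783, 0.3146]
ee_rot: [-0.706, -0.047, 0.047, 0.706]
force: [0.9, 0.6, -1.8]
finger_gap: 0.0155
```

>>> {"method": "step_arm", "body": {
  "targets": [
    [0,0,0,0,0,-0.02,-1],
    [0,0,0,0,0,0,-1]
  ]
}}

```text
t: 16.45
position: [0.5212, -0.1783, 0.3136]
ee_rot: [-0.705, -0.047, 0.047, 0.706]
force: [0.2, -0.3, -2.0]
finger_gap: 0.0155
```

>>> {"method": "step_arm", "body": {
  "targets": [
    [0,0,0,0,0,-0.01,-1],
    [0,0,0,0,0,0,-1]
  ]
}}

```text
t: 16.7
position: [0.5212, -0.1783, 0.3131]
ee_rot: [-0.705, -0.047, 0.047, 0.706]
force: [0.5, -0.8, -1.3]
finger_gap: 0.0156
```

>>> {"method": "step_arm", "body": {
  "targets": [
    [0,0,0,0,0,-0.01,-1],
    [0,0,0,0,0,0,-1]
  ]
}}

```text
t: 16.95
position: [0.5212, -0.1784, 0.3128]
ee_rot: [0.706, 0.048, -0.047, -0.705]
force: [-0.0, -0.4, -0.1]
finger_gap: 0.0159
```

>>> {"method": "step_arm", "body": {
  "targets": [
    [0,0,0,0,0,-0.01,-1],
    [0,0,0,0,0,0,-1]
  ]
}}

```text
t: 17.2
position: [0.5213, -0.1784, 0.3127]
ee_rot: [0.706, 0.048, -0.047, -0.705]
force: [-0.9, 1.1, 5.1]
finger_gap: 0.0152
```

>>> {"method": "step_arm", "body": {
  "targets": [
    [0,0,0,0,0,-0.01,-1],
    [0,0,0,0,0,0,-1]
  ]
}}

```text
t: 17.45
position: [0.5212, -0.1783, 0.3126]
ee_rot: [0.706, 0.048, -0.047, -0.705]
force: [-2.6, 1.0, 9.8]
finger_gap: 0.0152
```

```bash
python3 look.py side11
python3 - <<'E'
from dip import *
im=cv2.imread("pics/side11.png")[135:172,300:340].astype(float)
g=np.clip((im-35)/(100-35),0,1)**.8*255
cv2.imwrite("pics/o11c.png",cv2.resize(g.astype(np.uint8),None,fx=15,fy=15,interpolation=cv2.INTER_NEAREST))
P,u,v=cloud("side",np.load("pics/last.npy"));H=np.zeros((384,512));H[v,u]=P[:,2]
print((H[148:166,306:326]*1000).round(0).astype(int))
E
```

```text
t 17.45 pos [ 0.5212 -0.1783  0.3126] jaw yaw 97.7 toolY [ 7.e-04 -4.e-04 -1.e+00] F [-2.65  0.99  9.8 ] T [0.33 0.69 0.03] gap 0.0152 q [-0.46  0.41 -0.24  0.93 -0.   -0.6 ]
axis kin in side-tank -0.008244320102277896 -0.004745630812153113
stem 0.105 [-0.0131 -0.011  -0.0057] [-0.0078  0.0011  0.0028] 23
stem 0.115 [-0.0135 -0.0097 -0.005 ] [-0.007   0.0002  0.0037] 21
stem 0.125 [-0.0133 -0.0096 -0.005 ] [-0.0046  0.001   0.0027] 19
stem 0.135 [-0.016  -0.0103 -0.0064] [-0.0105  0.0021  0.0082] 7
hook 6 X [-0.0025  0.0019] Y [0.0092 0.0103 0.0152] Z [0.1387 0.148 ]
Lhook 123 X [-0.0107  0.0006  0.0125] Y [0.0638 0.0744 0.0839] Z [0.1195 0.1218 0.124 ]
Rhook 30 X [-0.0104 -0.0066 -0.0007] Y [-0.0864 -0.0766 -0.0682] Z [0.1195 0.1222 0.1247]
[[ 19  20  19  22  22  23  25 150 155 158 158 159 160 159 161 159 155 155
  156 152]
 [ 18  20  16  19  20  20  22 147 155 154 155 152 153 159 158 157 155 155
  154  98]
 [ 13  15  14  14  15  18  21 145 153 152 152 152 152 155 156 154 150 152
  152  95]
 [ 10  13  11  14  12  14  16 144 148 149 152 151 151 152 152 150 151 150
  148  92]
 [  8  1
[... 482 characters left out ...]
 122  82
    8   6]
 [  6   6   4   5 114 114 113 119 117 119 117 122 122 121 122 124 119  81
    5  73]
 [  3   5   3 110 111 111 119 117 118 115 116 119 118 121 120 119 116   7
   74  71]
 [  4   4   5 107 111 108 119 118 118 112 116 118 114 118 119 119 111   6
   73  74]
 [  6   5   6 105 107 119 117 117 113 109 112 112 112 114 113 115 109  75
   75  75]
 [  5   6   4 100 120 119 119 116 110 104 110 111 111 112 112 110 107  72
   74  75]
 [  6   4   4  99 117 118 117 114 108 103 107 107 109 110 113 109   6  69
   70  70]
 [  3   4   8 119 116 118 114 112 106 101 106 106 107 108 107 104   4  69
   66  69]
 [  7   4 119 120 118 116 112 106 101  97 102 102 102 105 107 102  65  65
   68  66]]
```

View pics/o11c.png

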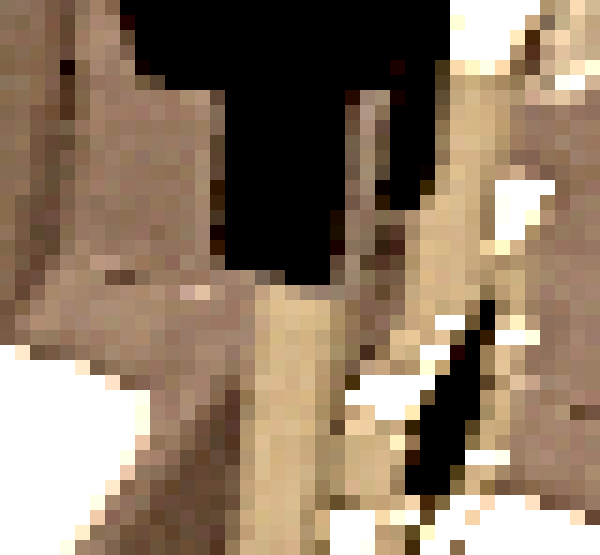

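>>> {"method": "step_arm", "body": {
  "targets": [
    [0,0,0,0,0,-0.0,-1],
    [0,0,0,0,0,0.02,-1],
    [0,0,0,0,0,0,-1]
  ]
}}

```text
t: 17.88
position: [0.5213, -0.1784, 0.3128]
ee_rot: [0.706, 0.048, -0.047, -0.705]
force: [-1.3, -0.2, 2.3]
finger_gap: 0.0155
```

Nearly neutral; now open gradually.

>>> {"method": "step_arm", "body": {
  "targets": [
    [0,0,0,0,0,0,-0.62],
    [0,0,0,0,0,0,-0.55],
    [0,0,0,0,0,0,-0.45],
    [0,0,0,0,0,0,-0.3],
    [0,0,0,0,0,0,-0.1],
    [0,0,0,0,0,0,0.1],
    [0,0,0,0,0,0,0.2]
  ],
  "force": 20
}}

```text
t: 18.75
position: [0.5212, -0.1783, 0.3127]
ee_rot: [-0.706, -0.047, 0.047, 0.706]
force: [-0.4, -0.4, 0.9]
finger_gap: 0.0512
```

```bash
python3 look.py side12
python3 - <<'E'
import cv2
im=cv2.imread("pics/side12.png")[80:240,230:390];cv2.imwrite("pics/side12c.png",cv2.resize(cv2.convertScaleAbs(im,alpha=1.4),None,fx=3.6,fy=3.6,interpolation=cv2.INTER_CUBIC))
E
```

```text
t 18.75 pos [ 0.5212 -0.1783  0.3127] jaw yaw 97.7 toolY [-0.  0. -1.] F [-0.36 -0.44  0.86] T [-0.07  0.02 -0.03] gap 0.0512 q [-0.46  0.41 -0.24  0.93 -0.   -0.6 ]
axis kin in side-tank -0.008244932475648312 -0.004754349819058777
stem 0.105 [-0.0136 -0.0103 -0.0055] [-0.008  -0.0002  0.0028] 22
stem 0.115 [-0.0144 -0.0111 -0.0053] [-0.0086  0.0006  0.0018] 24
stem 0.125 [-0.0155 -0.0147 -0.0107] [-0.0067 -0.0005  0.0025] 9
stem 0.135 [-0.0194 -0.0162 -0.0135] [-0.0052 -0.0001  0.0038] 8
Lhook 120 X [-0.0115  0.0003  0.0124] Y [0.0641 0.0742 0.0841] Z [0.1199 0.1222 0.1242]
Rhook 10 X [-0.01   -0.0093 -0.0061] Y [-0.0871 -0.081  -0.0713] Z [0.1198 0.1218 0.1232]
```

View pics/side12c.png

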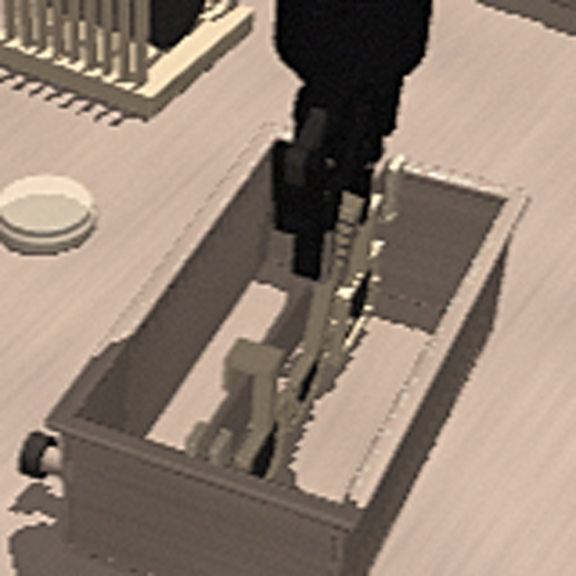

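>>> {"method": "step_arm", "body": {
  "targets": [
    [0,0,0,0,0,0,0.6],
    [0,0,0,0,0,0.2,1],
    [0,0,0,0,0,0.4,1],
    [0,0,0,0,0,0.6,1],
    [0,0,0,0,0,0.8,1],
    [0,0,0,0,0,0.8,1],
    [0,0,0,-0.5,0,0.5,1],
    [0,0,0,-1,0,0,1],
    [0,0,0,-1,0,0,1],
    [0,0,0,-1,0,0,1]
  ]
}}

```text
t: 20.05
position: [0.3446, -0.178, 0.4784]
ee_rot: [0.706, 0.048, -0.047, -0.705]
force: [-0.3, -0.3, 0.7]
finger_gap: 0.0854
```

```bash
python3 look.py side13
python3 - <<'E'
from dip import *
im=cv2.imread("pics/side13.png")[80:240,230:390];cv2.imwrite("pics/side13c.png",cv2.resize(cv2.convertScaleAbs(im,alpha=1.4),None,fx=3.6,fy=3.6,interpolation=cv2.INTER_CUBIC))
p=(.5288,-.1726,.1276);c,s=np.cos(p[2]),np.sin(p[2])
P,u,v=cloud("side",np.load("pics/last.npy"));X,Y,Z=c*(P[:,0]-p[0])+s*(P[:,1]-p[1]),-s*(P[:,0]-p[0])+c*(P[:,1]-p[1]),P[:,2]
for z in np.arange(.09,.19,.01):
    m=(abs(Z-z)<.005)&(X<-.003)&(X>-.05)&(abs(Y)<.02)
    if m.any():print(z.round(3),m.sum(),np.percentile(X[m],(3,50,97)).round(4),np.percentile(Y[m],(3,97)).round(4))
p,d=r.camera("top");cv2.imwrite("pics/top13.png",cv2.resize(p[120:250,230:400,::-1],None,fx=4,fy=4,interpolation=cv2.INTER_CUBIC))
E
```

```text
t 20.05 pos [ 0.3446 -0.178   0.4784] jaw yaw 97.72 toolY [ 8.e-04 -9.e-04 -1.e+00] F [-0.3  -0.29  0.66] T [-0.02 -0.05 -0.  ] gap 0.0854 q [-0.67 -0.01 -0.32  1.26 -0.   -0.8 ]
axis kin in side-tank -0.18739814748706832 0.01980956604821397
stem 0.105 [-0.0138 -0.0099 -0.0054] [-0.0065  0.0006  0.0036] 22
stem 0.115 [-0.0149 -0.0103 -0.0051] [-0.0065  0.0005  0.0018] 22
stem 0.125 [-0.0158 -0.0126 -0.0056] [-0.005   0.0009  0.0035] 20
stem 0.135 [-0.0175 -0.0122 -0.0069] [-0.0027  0.002   0.0036] 22
Lhook 123 X [-0.0112  0.0002  0.0125] Y [0.0629 0.0751 0.0837] Z [0.1197 0.122  0.1238]
Rhook 41 X [-0.0099 -0.0037  0.0143] Y [-0.0881 -0.0822 -0.0684] Z [0.1194 0.122  0.1238]
0.09 21 [-0.0118 -0.0098 -0.0045] [-0.0059  0.0033]
0.1 20 [-0.0131 -0.0091 -0.0042] [-0.0057  0.0028]
0.11 24 [-0.014  -0.0091 -0.004 ] [-0.0069  0.0031]
0.12 25 [-0.0152 -0.0108 -0.0042] [-0.0043  0.0025]
0.13 22 [-0.016  -0.012  -0.0056] [-0.0036  0.0034]
0.14 25 [-0.0204 -0.0129 -0.0052] [-0.0074  0.005 ]
0.15 41 [-0.0215 -0.0142 -0.0051] [-0.0071  0.0057]
0.16 40 [-0.0222 -0.0154 -0.0069] [-0.0037  0.0062]
0.17 50 [-0.0233 -0.0176 -0.0081] [-0.0116  0.0055]
0.18 35 [-0.0225 -0.014  -0.0088] [-0.0099  0.0038]
```

View pics/side13c.png

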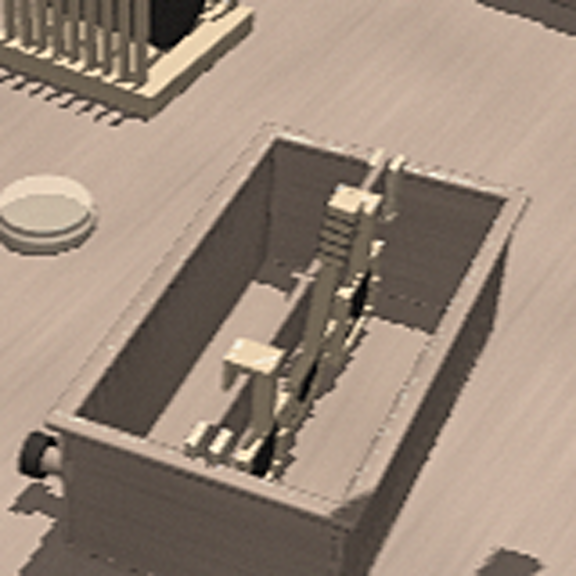

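View pics/top13.png

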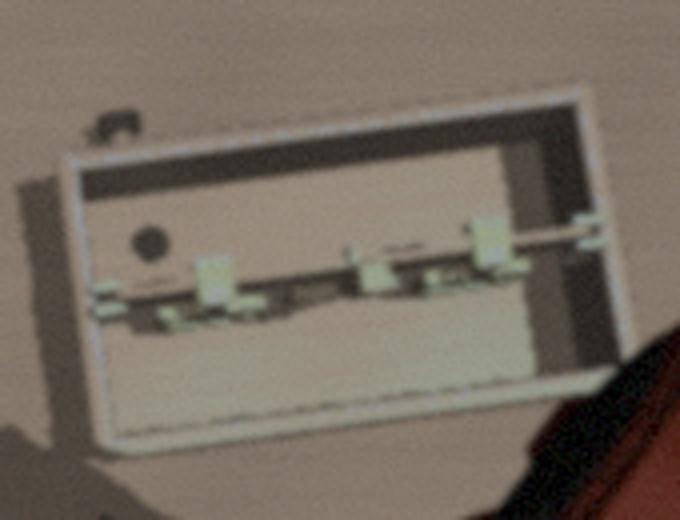

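>>> {"method": "step_arm", "body": {
  "targets": [
    [0,0,0,0,0,0,1],
    [0,0,0,0,0,0,1],
    [0,0,0,0,0,0,1],
    [0,0,0,0,0,0,1],
    [0,0,0,0,0,0,1],
    [0,0,0,0,0,0,1],
    [0,0,0,0,0,0,1],
    [0,0,0,0,0,0,1]
  ]
}}

```text
t: 21.15
position: [0.3462, -0.1783, 0.4777]
ee_rot: [0.706, 0.047, -0.047, -0.706]
force: [0.2, -0.3, 0.7]
finger_gap: 0.0851
```

```bash
python3 look.py side14
python3 - <<'E'
from dip import *
p=(.5288,-.1726,.1276);c,s=np.cos(p[2]),np.sin(p[2])
P,u,v=cloud("side",np.load("pics/last.npy"));X,Y,Z=c*(P[:,0]-p[0])+s*(P[:,1]-p[1]),-s*(P[:,0]-p[0])+c*(P[:,1]-p[1]),P[:,2]
for z in np.arange(.09,.19,.01):
    m=(abs(Z-z)<.005)&(X<-.003)&(X>-.05)&(abs(Y)<.02)
    if m.any():print(z.round(3),m.sum(),np.percentile(X[m],(3,50,97)).round(4),np.percentile(Y[m],(3,97)).round(4))
H=np.zeros((384,512));H[v,u]=Z;print((H[148:166,304:324]*1000).round(0).astype(int))
m=(Z>.166)&(abs(Y)<.03)&(abs(X)<.04);print("handle top",Z[m].max())
a=cv2.imread("pics/side13.png").astype(int);b=cv2.imread("pics/side14.png").astype(int)
print("diff",abs(a-b)[80:240,230:390].max(), abs(a-b)[80:240,230:390].mean())
k=b[135:172,295:335].astype(float);g=np.clip((k-35)/65,0,1)**.8*255
cv2.imwrite("pics/o14.png",cv2.resize(g.astype(np.uint8),None,fx=14,fy=14,interpolation=cv2.INTER_NEAREST))
E
```

```text
t 21.15 pos [ 0.3462 -0.1783  0.4777] jaw yaw 97.69 toolY [ 0. -0. -1.] F [ 0.17 -0.3   0.67] T [ 0.02  0.02 -0.01] gap 0.0851 q [-0.66 -0.01 -0.31  1.26  0.   -0.8 ]
axis kin in side-tank -0.18186804650841618 0.01751947343739495
stem 0.105 [-0.0132 -0.009  -0.0046] [-0.0083  0.0007  0.0034] 24
stem 0.115 [-0.0145 -0.0114 -0.005 ] [-0.008   0.0002  0.003 ] 24
stem 0.125 [-0.0153 -0.0108 -0.0062] [-0.0057  0.0003  0.0022] 22
stem 0.135 [-0.0181 -0.0126 -0.0068] [-0.0041  0.0014  0.004 ] 16
Lhook 120 X [-0.0113  0.0006  0.0124] Y [0.0635 0.0742 0.083 ] Z [0.1196 0.122  0.124 ]
Rhook 41 X [-0.0098 -0.0044  0.0152] Y [-0.0887 -0.0816 -0.0699] Z [0.1196 0.1216 0.1244]
0.09 19 [-0.0121 -0.0088 -0.0045] [-0.0058  0.0031]
0.1 21 [-0.0132 -0.009  -0.0044] [-0.0061  0.0029]
0.11 23 [-0.0138 -0.0095 -0.004 ] [-0.0093  0.0032]
0.12 25 [-0.0153 -0.0105 -0.0045] [-0.0046  0.0032]
0.13 22 [-0.0157 -0.0111 -0.0062] [-0.0057  0.0016]
0.14 23 [-0.0204 -0.0147 -0.0068] [-0.0078  0.0057]
0.15 47 [-0.0213 -0.0137 -0.0058] [-0.0076  0.0063]
0.16 35 [-0.0223 -0.0165 -0.0066] [-0.0042  0.0056]
0.17 46 [-0.0
[... 979 characters left out ...]
118 118 118 115 119 123 121 123 124
  125 118]
 [  4   3   6   6   7   4 110 112 117 117 118 115 116 117 119 118 119 119
  120 113]
 [  7   6   4   5   5   4 109 108 118 120 118 112 114 116 116 116 117 118
  117   4]
 [  4   6   4   5   8 104 107 118 118 118 115 110 102 114 111 114 117 114
  111  72]
 [  4   8   5   6   5 101 119 116 118 116 112 107 100 109 112 109 115 114
  106  71]
 [  5   5   6   5   5  99 119 117 118 112 106 101 108 108 109 109 111 110
  104  69]
 [  5   3   5   7   2 118 118 118 113 111 108 100 105 105 103 106 106 105
    7  66]
 [  6   6   5   5 118 115 117 115 112 108 102  96 104 103 103 107 105 103
   64  64]]
handle top 0.17883856561319966
diff 85 1.1905208333333333
```

View pics/o14.png

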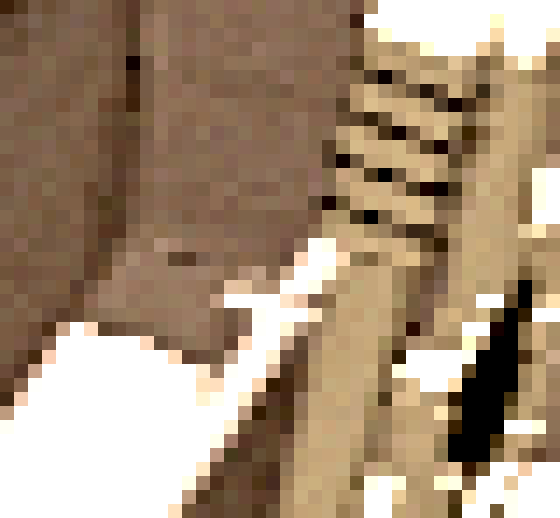

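```bash
python3 -c "
from cell import r
print(r.close_job())"
```

```text
the job is handed in; nothing more can be done
None
```

The dipper is hanging in the bar's free notch, the gripper is well clear, and I handed the job in at about 21 s of the 64 s allowed. The job reports no verdict, so I can't confirm it passed.

I lifted the dipper by its handle and lowered it between the two neighbours on the bar's -x side. Using the side camera's depth picture, I lined the hook up with the bar and the notch, which showed as a dip in the bar. I then lowered it in steps of 0.5 to 1 mm. The hook entered the notch on the first try and first touched bottom at the expected home height, about 112 mm.

**Last checks before handing in:**
- **Hook height:** the hook's top measured about 117 mm, level with the bar's edge, which puts its underside at about 112 mm (home).
- **Tilt:** the dipper leans about 0.1 rad towards -x. The limit is 0.2 rad, and the lean did not change over the last second.
- **Neighbours:** the left one measured the same within noise. The right one was partly hidden by the dipper, so its check was weaker, but its hook height was unchanged. I felt no bumps on either.
- **Force:** my final press peaked at about 12 N on the bar, against the 25 N limit. I took it back to near zero before opening the gripper.

**Disagreement:** the two cameras placed the tank about 4 mm apart. For the fine alignment I used only positions of the dipper relative to the bar from the side camera, because the arm blocked the top view.

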